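# Clamp a laser slab evenly in its two-stud mount

## Task

The glass laser slab lies loose on the copper seat of its clamp mount, a little in front of its place. Push it gently back until it rests square against both stop pins, then clamp it: turn the two T-handles clockwise alternately, no more than a quarter turn at a time, so that the clamp bar comes down square (never more than two degrees out of level), and nip both up by feel until each rubber pad holds the glass with about 25 N, evenly on both sides and with the bar level. The glass cracks at 60 N under a pad. Leave the other things round the mount where they are.

Things in the scene. Friction and masses are not known exactly. Their poses are not given: they have to be found in the camera images.
- slab_mount: Fixed clamp mount: dark base plate 90 x 204 x 12 mm, on it a copper seat 60 x 106 mm, top 30 mm up. Origin under the plate on the line between the two studs; x away from the robot, y left, z up. Studs 8 mm thick at y = +65 and -65 mm. Two steel stop pins, 8 mm thick, 12 mm high, on the seat at x = 18, y = +34 and -34 mm: their fronts are at x = 14 mm.
- slab: Loose clear glass block, 40 (x) x 100 (y) x 12 mm, about 0.12 kg, flat on the seat under the bar. Origin in the middle of its underside. Fully home (rear face on both pins) its origin lies at x = -6 mm in the mount's frame and its front face at x = -26 mm, 14 mm in front of the bar; it starts 10 to 18 mm forward of that, up to 0.12 rad askew.
- clamp_bar: Loose aluminium bar 24 (x) x 162 (y) x 14 mm riding on the two studs through clearance holes, pushed up by a light spring (3 to 4 N) round each stud. Origin in the middle of its underside, x and y as the mount's; its roll is its tilt. It starts level, pads 3 mm above the glass; each handle nut pushes its own end down.
- pad_left: Rubber-faced swivel foot 20 x 16 mm, 4 mm thick, under the bar at y = +40 mm. Origin in the middle of its upper side; its lower side presses on the glass.
- pad_right: The same foot under the bar at y = -40 mm.
- handle_left: Steel T-handled nut on the left (+y) stud. Origin on the stud axis at its lower face, which presses on the bar; its x axis runs along the crossbar: 9 mm round bar, 80 mm long, black 13 mm ball ends, its centre line 22 mm above the origin. Hub 17 mm thick, 31 mm high. Clockwise from above lowers it 12 mm a turn (1.9 mm a rad). It starts 0.1 to 1.7 mm clear of the bar.
- handle_right: The same nut on the right (-y) stud. Either is turned by pushing an arm of the crossbar round or by gripping. Running free it takes 0.04 to 0.07 Nm (about 2 N pushed 32 mm from the axis); with its pad at 25 N on the glass about 0.2 Nm (6 N there). From the touch on, 0.1 rad on both handles adds about 4 N under each pad. It stays where it is left.
- lens_case: Bystander: flat hinged lens case, 62 x 88 x 15 mm, left of the mount.
- lens_box: Bystander: small white octagonal optic box, 38 x 42 x 19 mm, behind and left of the mount.
- ball_driver: Bystander: hex ball driver with a teal handle, 185 mm long, lying right of the mount.
- brush_stand: Bystander: brush on a thin rod with a round foot, 130 mm tall, right of the mount.

How it is judged:
By the outcome, as a careful person would: the job done as asked, in the order asked, and still so for the second after the job is handed in, with the robot touching nothing.
It also fails if it takes over 72 s, if anything falls off the work surface, if the arm or the gripper's body presses on something with over 40 N, if the wrist force passes 120 N, or if a joint passes its speed limit or range.

## Robot

A 6-joint arm with a two-finger parallel gripper is mounted at the origin on a cart in front of the work surface, level with it; the furniture and walls round the work are solid. World frame = base frame: x ahead of the robot, y to its left, z up, the work surface at z = 0. Lengths are in m, angles in rad, forces in N, time in s.
With the tool pointing down it reaches from about 0.25 to 0.775 m from the base axis. Payload 4 kg.
Tool frame: the origin (TCP) lies midway between the tips of the shut fingers; the grasp point (between the pads) lies 19 mm behind it; z points along the fingers, x is the direction in which the jaws open and shut, and the axes are right-handed (so a half turn about z gives the same grasp; the last joint's range is limited). The gripper opens to 85 mm and grips with 20 to 120 N. Pads are 22 mm wide; open, the fingers measure 114 mm over their backs; the gripper's body (76 mm by 85 mm) begins 54 mm behind the grasp point. The pads swing forward as they close: fully open they stand 13 mm farther back than shut.
Start: joints at [-1.393, 0.087, 1.371, -0, 1.684, -0.103], TCP at [0.152, -0.528, 0.231] pointing down, gripper open.
Joint ranges: [-3.1, 3.1], [-0.76, 2.03], [0.27, 2.55], [-1.08, 4.22], [0.17, 2.65], [-2.57, 2.57]. Speed limits (rad/s): [2.79, 2.79, 3.14, 3.14, 3.14, 3.14].

## Interface

Orientations are given as a unit quaternion [w, x, y, z].
In Python, from workcell import manip, cams gives the robot as it stands. The module is installed in compiled form; this text tells all that it offers.
- The arm moves only by the tool carry_out, never from a script. Its argument "targets" is a list that holds one entry, the list of rows, each a list of 7 numbers: the shift along the tool's x, y, z in cm, then the turn, a rotation vector about the tool's x, y, z in rad, then the finger opening in cm, from 0 to 8.54. A call has 1 to 5 rows; each row shifts and turns the pose as measured when the row begins, along the tool's axes as they then stand; what a row does not reach is not made up. A row lasts 1/8 s, in which the tool goes at most 62.5 mm and 10.7 degrees, less where a joint would pass 70% of its speed; a pose out of reach is approached as far as the arm can. A call is refused whole if a number of a shift passes 6.25 or a number of a turn 0.188, either way. A call with a gripper value outside its range is refused whole. The fingers move at their own pace and stop on an object; "grip_force" is the grip in N (left out, the last holds). Time passes only in rows, so rows that do not move let the fingers close. It gives the time, the measured TCP pose, the force and the opening at its end, in the units of the state.
- manip.sense(): the state, without advancing time (a new reading comes with each control period).
- cams.grab_frame(name): name is "scene" or "side" or "wrist"; returns a dict with "color" (384x512x3 uint8, red, green, blue), "camera_matrix" (3x3 intrinsics, pixels), "position" and "attitude" of the camera in the world. Camera axes: x right, y up, looking along -z (the intrinsics and any distortion apply to the point x, -y, -z); pixel columns grow to the right and rows downward; lengths in m; the calibration is good to about 2 mm. A picture is of the moment at which its call begins. There is no depth.
- manip.finish_job(): hands the job in, once; it reports no verdict.
The state is a dict: "t": time; "q": joint angles; "joint_vel": joint speeds; "tau": joint torques, N m; "tool_pos": TCP position; "tool_rot": TCP orientation; "wrist_force": force on the tool from outside, world axes, zero at the start; "torque": the same for the moment, N m; "gripper_width": opening from 0.0 (shut) to 1.0 (fully open).
Only numpy, scipy, OpenCV 4.12 (cv2) and the standard library are available. Lean on these libraries where they do the work, as an engineer would, in place of code of your own. Each camera call takes 0.05 s, during which the arm holds its last target. There are 200 camera calls.

## Working session

There is one attempt and no reset: what is moved stays moved. The work goes in short steps, Python scripts to look and compute and a tool call to move; the robot and the scene stay as the last step left them, time stands still between calls to the robot, and variables do not carry over. Pictures are saved under pics/ and viewed, about 8 in all and at most 12, crops included, and the job is handed in when it is done.

Besides the shell and the picture viewer there is one more tool, called after ">>>" in YAML: its name, and indented under it one key for each argument. carry_out: Moves the arm, as the interface text tells. Its arguments: {"type":"object","properties":{"targets":{"type":"array","items":{"type":"array","items":{"type":"array","items":{"type":"number"}}}},"grip_force":{"type":"number"}},"required":["targets"]}

```bash
mkdir -p pics; cat > h.py <<'E'
import numpy as np, cv2
from workcell import manip, cams
from scipy.spatial.transform import Rotation as R
def grab(n,save=None):
    f=cams.grab_frame(n)
    if save: cv2.imwrite('pics/'+save,f['color'][:,:,::-1])
    return f
def rot(q): return R.from_quat([q[1],q[2],q[3],q[0]])
def att(f):
    a=np.array(f['attitude'],float)
    return a if a.shape==(3,3) else rot(a).as_matrix()
def proj(f,P):
    A=att(f);p=(np.atleast_2d(P)-f['position'])@A
    p=np.c_[p[:,0],-p[:,1],-p[:,2]];u=p@np.array(f['camera_matrix']).T
    return u[:,:2]/u[:,2:]
def ray(f,u,v,z):
    d=np.linalg.inv(f['camera_matrix'])@[u,v,1]
    d=att(f)@[d[0],-d[1],-d[2]];o=np.array(f['position'])
    return o+d*(z-o[2])/d[2]
E
python3 - <<'E'
from h import *
a=grab('scene');b=grab('side')
im=np.hstack([a['color'],b['color']])[:,:,::-1]
cv2.imwrite('pics/a.png',a['color'][:,:,::-1]);cv2.imwrite('pics/b.png',b['color'][:,:,::-1])
for f in(a,b):print({k:v for k,v in f.items() if k!='color'})
print(manip.sense())
E
```

```text
{'camera_matrix': array([[446.51058904,   0.        , 260.78497468],
       [  0.        , 446.51058904, 190.14038818],
       [  0.        ,   0.        ,   1.        ]]), 'position': array([0.00369316, 0.83810687, 0.61389112]), 'attitude': array([-0.21357847, -0.12003317,  0.50300525,  0.82883171])}
{'camera_matrix': array([[429.8185721 ,   0.        , 250.61779607],
       [  0.        , 429.8185721 , 189.2963675 ],
       [  0.        ,   0.        ,   1.        ]]), 'position': array([0.21748182, 0.66657994, 0.5982362 ]), 'attitude': array([-0.14672684, -0.0806774 ,  0.46013901,  0.87191426])}
{'t': 0.1, 'q': array([-1.39309773e+00,  8.79118582e-02,  1.37210231e+00, -7.67793750e-06,
        1.68357751e+00, -1.03104098e-01]), 'joint_vel': array([ 0.00094205, -0.00266878, -0.00479272,  0.00016616,  0.00178729,
        0.00184297]), 'tau': array([ 2.03316136e-03, -3.53017437e+01, -3.14217675e+01, -1.18445623e-04,
        7.97149725e-03,  1.30553155e-05]), 'tool_pos': array([ 0.1523333 , -0.52802911,  0.23023975]), 'tool_rot': array([-6.77119374e-04,  7.99101024e-01, -6.01195937e-01, -7.35219147e-04]), 'wrist_force': array([-0.23339842,  0.50540084, -0.4788828 ]), 'torque': array([-0.00711159, -0.01426648,  0.0075111 ]), 'gripper_width': 1.0007444162822516}
```

View pics/a.png

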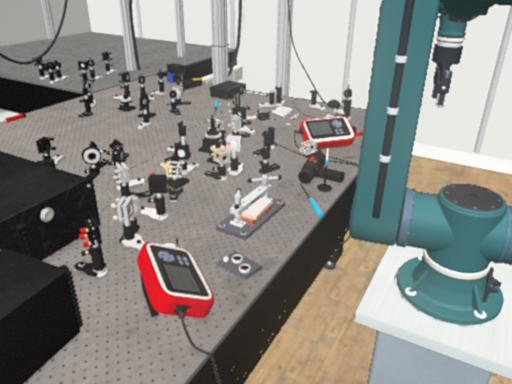

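View pics/b.png

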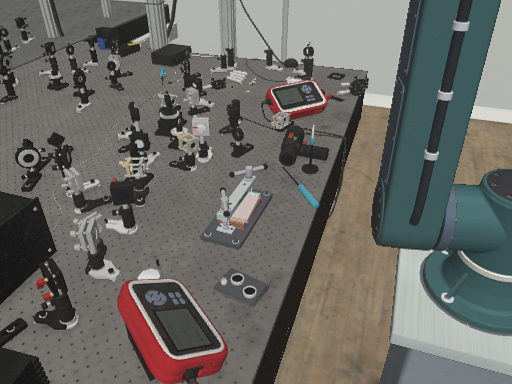

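The side view shows the mount centred near (240,210), its left handle near (226,212) and its right near (250,170). The lens case is at (243,287), the driver at (305,195) and the brush stand at (312,160). Next I'll take a rough position and bring the wrist camera over it.

```bash
python3 - <<'E'
from h import *
b=grab('side');a=grab('scene')
for n,u in dict(nl=(232,246),fl=(203,236),nr=(273,193),fr=(246,186),case=(243,287),drv=(318,207),drvtip=(284,168),stand=(311,168)).items(): print(n,ray(b,*u,0.012).round(3))
for n,u in dict(l=(248,236),fl=(219,226),r=(284,207)).items(): print(n,ray(a,*u,0.012).round(3))
im=cv2.resize(b['color'][150:260,185:335],None,fx=5,fy=5,interpolation=2)
cv2.imwrite('pics/c.png',im[:,:,::-1])
w=grab('wrist');s=manip.sense()
T=rot(s['tool_rot']).as_matrix();print(T.round(3));print('camintool',T.T@(w['position']-s['tool_pos']),(T.T@att(w)).round(3),w['camera_matrix'])
E
```

```text
nl [0.473 0.061 0.012]
fl [0.541 0.052 0.012]
nr [ 0.449 -0.146  0.012]
fr [ 0.52  -0.153  0.012]
case [0.413 0.158 0.012]
drv [ 0.335 -0.125  0.012]
drvtip [ 0.454 -0.265  0.012]
stand [ 0.388 -0.287  0.012]
l [0.453 0.051 0.012]
fl [0.538 0.048 0.012]
r [ 0.438 -0.12   0.012]
[[ 0.277 -0.961 -0.   ]
 [-0.961 -0.277  0.001]
 [-0.001 -0.    -1.   ]]
camintool [-0.0009139  -0.08397352 -0.14150145] [[ 1.    -0.001  0.001]
 [-0.001 -0.944 -0.329]
 [ 0.001  0.329 -0.944]] [[316.53524978   0.         254.24052762]
 [  0.         316.53524978 191.45048979]
 [  0.           0.           1.        ]]
```

View pics/c.png

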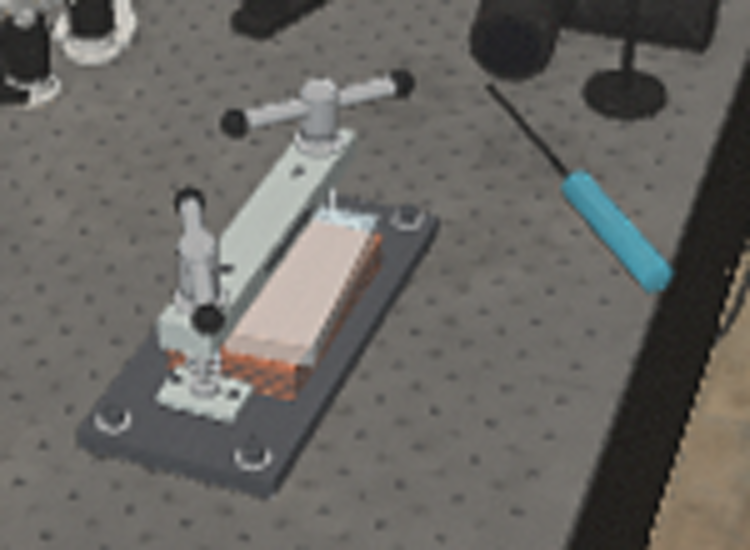

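Close crop: the slab sits forward under the bar, the left crossbar runs roughly along x and the right one roughly along y. The mount is centred near (0.495,-0.045) with yaw about -0.115. I'll plan a tilted standoff pose in front of it.

```bash
cat >> h.py <<'E'
M0=np.array([0.495,-0.045,0.]);MY=-0.115
def mount(): return R.from_euler('z',MY).as_matrix()
def m2w(p): return M0+mount()@np.array(p,float)
def w2m(p): return mount().T@(np.array(p)-M0)
def toolR(yaw,tilt=0.):
    "tool x at angle yaw in mount frame (pi/2 = mount +y); tilt leans the approach towards tool y"
    B=mount()@R.from_euler('z',yaw).as_matrix()@np.diag([1,-1,-1.])   # z down, x at yaw
    return B@R.from_euler('x',-tilt).as_matrix()
def plan(p,Rt,n,op,p0=None,R0=None):
    s=manip.sense();p0=np.array(s['tool_pos']) if p0 is None else p0
    R0=rot(s['tool_rot']).as_matrix() if R0 is None else R0
    rv=R.from_matrix(R0.T@Rt).as_rotvec();print('total rot',rv.round(3),'shift',np.round(p-p0,3))
    for k in range(n):
        Rk=R0@R.from_rotvec(rv*k/n).as_matrix();d=Rk.T@(p-p0)/n*100
        print([*d.round(2).tolist(),*(rv/n).round(3).tolist(),op])
def st():
    s=manip.sense();T=rot(s['tool_rot']).as_matrix();Tm=mount().T@T
    print('t',round(s['t'],2),'mount pos mm',(w2m(s['tool_pos'])*1000).round(1),'world',s['tool_pos'].round(4),'toolx yaw(m)',np.arctan2(Tm[1,0],Tm[0,0]).round(3),'appr',Tm[:,2].round(3),'F',s['wrist_force'].round(2),'T',s['torque'].round(3),'w',round(s['gripper_width'],3),'q',s['q'].round(2))
E
python3 - <<'E'
from h import *
R1=toolR(np.pi/2,0.4);print(R1.round(2))
plan(m2w([-.10,0,.20]),R1,16,8.0)
E
```

```text
[[ 0.11  0.91  0.39]
 [ 0.99 -0.11 -0.04]
 [ 0.    0.39 -0.92]]
total rot [-0.111  0.547 -2.697] shift [ 0.243  0.495 -0.031]
[-2.55, -2.32, 0.2, -0.007, 0.034, -0.169, 8.0]
[-2.13, -2.71, 0.1, -0.007, 0.034, -0.169, 8.0]
[-1.65, -3.03, 0.01, -0.007, 0.034, -0.169, 8.0]
[-1.11, -3.27, -0.06, -0.007, 0.034, -0.169, 8.0]
[-0.55, -3.41, -0.11, -0.007, 0.034, -0.169, 8.0]
[0.04, -3.45, -0.14, -0.007, 0.034, -0.169, 8.0]
[0.62, -3.39, -0.15, -0.007, 0.034, -0.169, 8.0]
[1.19, -3.24, -0.15, -0.007, 0.034, -0.169, 8.0]
[1.72, -2.99, -0.12, -0.007, 0.034, -0.169, 8.0]
[2.2, -2.66, -0.07, -0.007, 0.034, -0.169, 8.0]
[2.61, -2.25, -0.0, -0.007, 0.034, -0.169, 8.0]
[2.95, -1.78, 0.08, -0.007, 0.034, -0.169, 8.0]
[3.21, -1.26, 0.17, -0.007, 0.034, -0.169, 8.0]
[3.37, -0.71, 0.28, -0.007, 0.034, -0.169, 8.0]
[3.43, -0.14, 0.39, -0.007, 0.034, -0.169, 8.0]
[3.39, 0.43, 0.51, -0.007, 0.034, -0.169, 8.0]
```

>>> carry_out:
  targets:
    - [[-2.5, -2.3, 0, 0, 0.03, -0.17, 8], [-2.1, -2.7, 0, 0, 0.03, -0.17, 8], [-1.6, -3.0, 0, 0, 0.03, -0.17, 8], [-1.1, -3.3, 0, 0, 0.03, -0.17, 8], [-0.5, -3.4, 0, 0, 0.03, -0.17, 8]]

```text
t: 0.88
tool_pos: [0.2283, -0.3715, 0.2233]
tool_rot: [0.043, 0.976, -0.205, 0.059]
wrist_force: [0.2, -0.5, 0.3]
gripper_width: 0.934
```

>>> carry_out:
  targets:
    - [[0, -3.4, -0.1, 0, 0.03, -0.17, 6], [0.6, -3.4, -0.1, 0, 0.03, -0.17, 6], [1.2, -3.2, -0.1, 0, 0.03, -0.17, 6], [1.7, -3.0, -0.1, 0, 0.03, -0.17, 6], [2.2, -2.7, 0, 0, 0.03, -0.17, 6]]

```text
t: 1.5
tool_pos: [0.2976, -0.2072, 0.2189]
tool_rot: [0.08, 0.963, 0.233, 0.108]
wrist_force: [0.5, -0.6, -0.6]
gripper_width: 0.704
```

```bash
python3 - <<'E'
from h import *
st();plan(m2w([-.10,0,.20]),toolR(np.pi/2,0.4),10,6.0)
E
```

```text
t 1.5 mount pos mm [-177.5 -183.8  218.9] world [ 0.2976 -0.2072  0.2189] toolx yaw(m) 0.607 appr [ 0.256 -0.075 -0.964] F [ 0.54 -0.64 -0.62] T [0.047 0.117 0.026] w 0.704 q [-0.88 -0.56  1.93  0.12  1.53 -1.34]
total rot [-0.092  0.137 -0.965] shift [ 0.098  0.174 -0.019]
[1.63, -1.14, 0.24, -0.009, 0.014, -0.096, 6.0]
[1.73, -0.98, 0.26, -0.009, 0.014, -0.096, 6.0]
[1.81, -0.81, 0.27, -0.009, 0.014, -0.096, 6.0]
[1.88, -0.64, 0.29, -0.009, 0.014, -0.096, 6.0]
[1.93, -0.46, 0.31, -0.009, 0.014, -0.096, 6.0]
[1.96, -0.27, 0.33, -0.009, 0.014, -0.096, 6.0]
[1.97, -0.09, 0.36, -0.009, 0.014, -0.096, 6.0]
[1.96, 0.1, 0.39, -0.009, 0.014, -0.096, 6.0]
[1.94, 0.28, 0.42, -0.009, 0.014, -0.096, 6.0]
[1.9, 0.46, 0.45, -0.009, 0.014, -0.096, 6.0]
```

>>> carry_out:
  targets:
    - [[3.4, -2.2, 0.5, -0.02, 0.03, -0.187, 5], [3.7, -1.5, 0.6, -0.02, 0.03, -0.187, 5], [3.8, -0.8, 0.6, -0.02, 0.03, -0.187, 5], [3.9, 0, 0.8, -0.02, 0.03, -0.187, 5], [3.9, 0.6, 0.8, -0.02, 0.03, -0.187, 5]]

```text
t: 2.12
tool_pos: [0.4054, -0.0323, 0.2031]
tool_rot: [0.151, 0.744, 0.635, 0.141]
wrist_force: [1.0, 0.4, -0.9]
gripper_width: 0.585
```

```bash
python3 - <<'E'
from h import *
st();f=grab('wrist','d.png')
np.savez('d.npz',**f)
E
```

```text
t 2.12 mount pos mm [-90.4   2.3 203.1] world [ 0.4054 -0.0323  0.2031] toolx yaw(m) 1.532 appr [ 0.405  0.001 -0.914] F [ 1.01  0.37 -0.87] T [0.01  0.167 0.028] w 0.585 q [-0.27 -0.56  2.    0.07  1.29 -1.69]
```

View pics/d.png

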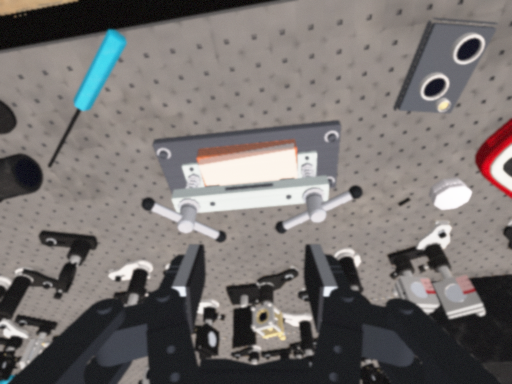

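The wrist view (robot side at the top) shows the plate from (155,140) to (340,195), the glass at about (205-297, 150-187), the bar at about (172-330, 180-212), handle hubs near (187,215) and (316,205), and tilted crossbars. I'll take an enlarged crop to measure.

```bash
python3 - <<'E'
import numpy as np,cv2
c=np.load('d.npz')['color'][112:252,135:370]
cv2.imwrite('pics/e.png',cv2.resize(c,None,fx=3.4,fy=3.4,interpolation=2)[:,:,::-1])
E
```

```text
(no output)
```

View pics/e.png

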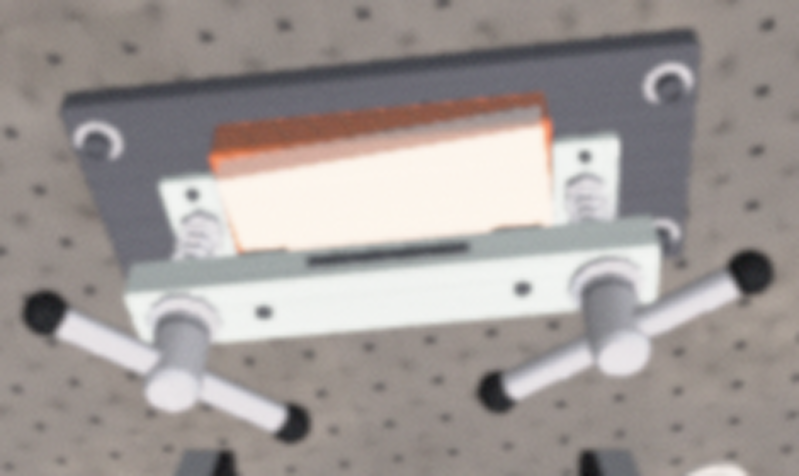

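```bash
cat > fit.py <<'E'
from h import *
from scipy.optimize import least_squares
f=dict(np.load('d.npz'))
px=lambda u,v:np.array([u/3.4+135,v/3.4+112])-.35
pts=[((-.045,-.102,.012),(66,106)),((-.045,.102,.012),(697,44)),
((-.012,-.081,.063),(130,294)),((-.012,.081,.063),(657,238)),((.012,-.081,.063),(143,342)),
((0,-.065,.095),(172,391)),((0,.065,.095),(622,353)),((-.03,-.053,.03),(211,156))]
P=np.array([p for p,_ in pts]);U=np.array([px(*u) for _,u in pts])
def res(v):
    W=(R.from_euler('z',v[2]).apply(P)+[v[0],v[1],0]);return (proj(f,W)-U).ravel()
s=least_squares(res,[.495,-.045,-.115],loss='soft_l1');print(s.x.round(4));print(res(s.x).reshape(-1,2).round(1))
import h;h.M0=np.array([s.x[0],s.x[1],0]);h.MY=s.x[2]
def mm(u,v,z):return (w2m(ray(f,*px(u,v),z))*1000).round(1)
for n,a in dict(R=((45,313),(292,423)),L=((750,272),(498,391))).items():
    p,q=[mm(*x,.0865) for x in a];d=p-q;print(n,p,q,(p+q)/2,'ang',np.arctan2(d[1],d[0]))
print('slab front R,L',mm(222,182,.042),mm(545,122,.042),'seat L',mm(547,112,.03))
E
python3 fit.py
```

```text
[ 0.4965 -0.0474 -0.0476]
[[-3.2  0.7]
 [ 2.6 -0.3]
 [-2.5 -1.5]
 [ 1.7  0.6]
 [ 0.   0.3]
 [-1.   0.1]
 [ 0.8 -0.1]
 [ 0.2  2.9]]
R [-27.1 -94.   86.5] [ 28.9 -34.9  86.5] [  0.9  -64.45  86.5 ] ang -2.329267898060509
L [-18.9  99.7  86.5] [21.9 29.2 86.5] [ 1.5  64.45 86.5 ] ang 2.0954243413588407
slab front R,L [-32.5 -47.8  42. ] [-43.   49.5  42. ] seat L [-38.   51.3  30. ]
```

Fitted mount: (0.4965,-0.0474), yaw -0.048. The slab front face is at x = -32.5 (right) and -43 (left), so it is askew by about 0.11. I'll push at the centre with shut fingers, so the slab squares itself on the pins.

```bash
sed -i 's/^M0=.*/M0=np.array([0.4965,-0.0474,0.]);MY=-0.048/' h.py; python3 - <<'E'
from h import *
st();plan(m2w([-.066,0,.032]),toolR(np.pi/2,0.4),6,0.0)
E
```

```text
t 2.17 mount pos mm [-91.   14.5 202.5] world [ 0.4063 -0.0286  0.2025] toolx yaw(m) 1.474 appr [ 0.404 -0.02  -0.914] F [-0.5   0.67 -0.68] T [0.014 0.228 0.041] w 0.583 q [-0.26 -0.56  2.    0.07  1.29 -1.69]
total rot [ 0.017  0.019 -0.098] shift [ 0.024 -0.016 -0.17 ]
[-0.26, -0.75, 2.77, 0.003, 0.003, -0.016, 0.0]
[-0.26, -0.74, 2.77, 0.003, 0.003, -0.016, 0.0]
[-0.25, -0.74, 2.77, 0.003, 0.003, -0.016, 0.0]
[-0.25, -0.73, 2.77, 0.003, 0.003, -0.016, 0.0]
[-0.25, -0.73, 2.78, 0.003, 0.003, -0.016, 0.0]
[-0.24, -0.73, 2.78, 0.003, 0.003, -0.016, 0.0]
```

>>> carry_out:
  targets:
    - [[-0.3, -0.8, 2.8, 0, 0, -0.02, 0], [-0.3, -0.8, 2.8, 0, 0, -0.02, 0], [-0.3, -0.8, 2.8, 0, 0, -0.02, 0], [-0.3, -0.8, 2.8, 0, 0, -0.02, 0], [-0.3, -0.8, 2.8, 0, 0, -0.02, 0]]

```text
t: 2.8
tool_pos: [0.4272, -0.0438, 0.0581]
tool_rot: [0.159, 0.706, 0.676, 0.138]
wrist_force: [-0.7, -0.2, 0.0]
gripper_width: -0.006
```

```bash
python3 - <<'E'
from h import *
st();plan(m2w([-.066,0,.032]),toolR(np.pi/2,0.4),2,0.0);f=grab('wrist','f.png')
E
```

```text
t 2.8 mount pos mm [-69.4   0.3  58.1] world [ 0.4272 -0.0438  0.0581] toolx yaw(m) 1.572 appr [ 0.411 -0.019 -0.911] F [-0.67 -0.24  0.02] T [ 0.003  0.216 -0.011] w -0.006 q [-0.3  -0.4   2.2   0.1   0.93 -1.87]
total rot [0.024 0.019 0.01 ] shift [ 0.003 -0.    -0.026]
[0.01, -0.38, 1.26, 0.012, 0.01, 0.005, 0.0]
[-0.0, -0.37, 1.26, 0.012, 0.01, 0.005, 0.0]
```

View pics/f.png

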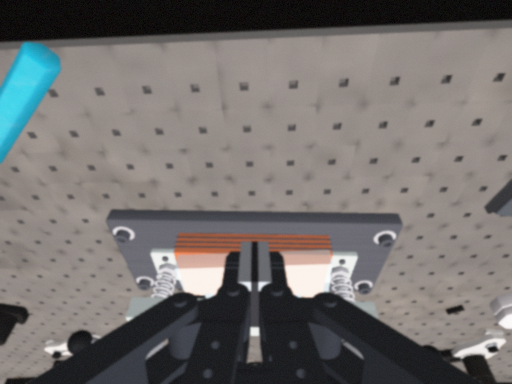

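The plate edge is level in the image (rows 211 to 213) and its centre, column 255, matches the fingers, so alignment is good. Descending, then pushing.

>>> carry_out:
  targets:
    - [[0, -0.4, 1.25, 0.01, 0.01, 0, 0], [0, -0.4, 1.25, 0.01, 0.01, 0, 0], [0, 0, 0, 0, 0, 0, 0]]

```text
t: 3.22
tool_pos: [0.4273, -0.0441, 0.0266]
tool_rot: [0.141, 0.707, 0.679, 0.136]
wrist_force: [-0.3, -0.5, 0.5]
gripper_width: -0.002
```

```bash
python3 -c "
from h import *
st()"
```

```text
t 3.23 mount pos mm [-69.3  -0.   26.6] world [ 0.4273 -0.0441  0.0266] toolx yaw(m) 1.579 appr [ 0.384  0.003 -0.923] F [-0.32 -0.5   0.54] T [0.043 0.183 0.09 ] w -0.002 q [-0.32 -0.33  2.21  0.14  0.88 -1.91]
```

>>> carry_out:
  targets:
    - [[0, 0.65, 0.0, 0, 0, 0, 0], [0, 0.65, 0.0, 0, 0, 0, 0], [0, 0.28, 0.12, 0, 0, 0, 0], [0, 0.28, 0.12, 0, 0, 0, 0], [0, 0.28, 0.12, 0, 0, 0, 0]]

```text
t: 3.85
tool_pos: [0.4522, -0.0455, 0.0352]
tool_rot: [0.144, 0.707, 0.679, 0.137]
wrist_force: [-0.0, -0.7, 0.3]
gripper_width: -0.003
```

>>> carry_out:
  targets:
    - [[0, 0.28, 0.12, 0, 0, 0, 0], [0, 0.28, 0.12, 0, 0, 0, 0]]

```text
t: 4.1
tool_pos: [0.4582, -0.0455, 0.0348]
tool_rot: [0.143, 0.707, 0.679, 0.137]
wrist_force: [-0.9, 0.4, 1.4]
gripper_width: -0.003
```

```bash
python3 -c "
from h import *
st()"
```

```text
t 4.1 mount pos mm [-38.3   0.   34.8] world [ 0.4582 -0.0455  0.0348] toolx yaw(m) 1.579 appr [ 0.389  0.002 -0.921] F [-0.94  0.44  1.44] T [ 0.03   0.29  -0.001] w -0.003 q [-0.29 -0.25  2.15  0.13  0.87 -1.88]
```

>>> carry_out:
  targets:
    - [[0, 0.05, 0.2, 0, 0, 0, 0], [0, 0.1, 0.04, 0, 0, 0, 0], [0, 0.1, 0.04, 0, 0, 0, 0]]

```text
t: 4.47
tool_pos: [0.4615, -0.0456, 0.0326]
tool_rot: [0.143, 0.707, 0.679, 0.137]
wrist_force: [-0.7, -0.7, 0.6]
gripper_width: 0.004
```

>>> carry_out:
  targets:
    - [[0, 0.1, 0.04, 0, 0, 0, 0], [0, 0.1, 0.04, 0, 0, 0, 0]]

```text
t: 4.72
tool_pos: [0.4638, -0.0457, 0.0327]
tool_rot: [0.143, 0.707, 0.679, 0.137]
wrist_force: [0.4, 0.2, 0.2]
gripper_width: 0.005
```

```bash
python3 -c "
from h import *
st()
f=grab('side');c=f['color'][175:245,200:280];c2=grab('wrist')['color'][190:330,100:410]
a=cv2.resize(c,(400,350),interpolation=2);b=cv2.resize(c2,(775,350),interpolation=2)
cv2.imwrite('pics/g.png',cv2.resize(np.hstack([a,b]),(800,238))[:,:,::-1])"
```

```text
t 4.72 mount pos mm [-32.8   0.2  32.7] world [ 0.4638 -0.0457  0.0327] toolx yaw(m) 1.579 appr [ 0.388  0.003 -0.922] F [0.43 0.16 0.22] T [ 0.025  0.241 -0.004] w 0.005 q [-0.29 -0.24  2.14  0.12  0.86 -1.88]
```

View pics/g.png

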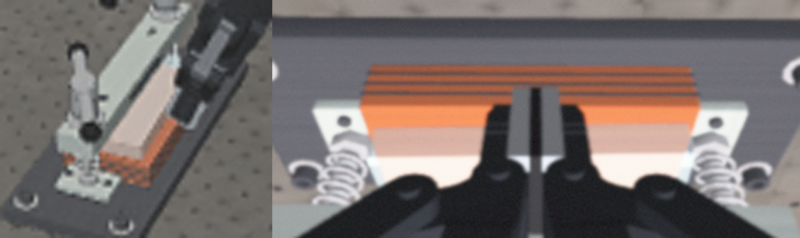

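The slab front edge (right panel, row 125) now looks parallel to the seat edge (row 105). There is no stop force yet, so I'll continue gently.

>>> carry_out:
  targets:
    - [[0, 0.1, 0.04, 0, 0, 0, 0], [0, 0.1, 0.04, 0, 0, 0, 0]]

```text
t: 5.08
tool_pos: [0.4658, -0.0456, 0.0326]
tool_rot: [0.142, 0.707, 0.679, 0.137]
wrist_force: [-3.2, 1.4, 0.9]
gripper_width: 0.001
```

>>> carry_out:
  targets:
    - [[0, 0.1, 0.04, 0, 0, 0, 0], [0, 0.1, 0.04, 0, 0, 0, 0]]

```text
t: 5.32
tool_pos: [0.4665, -0.0453, 0.032]
tool_rot: [0.141, 0.707, 0.68, 0.135]
wrist_force: [-9.0, 0.1, 6.6]
gripper_width: -0.003
```

>>> carry_out:
  targets:
    - [[0, -0.12, -0.3, 0, 0, 0, 0], [0, 0.1, 0.0, 0, 0, 0, 0], [0, 0.1, 0.04, 0, 0, 0, 0]]

```text
t: 5.7
tool_pos: [0.4665, -0.0456, 0.0351]
tool_rot: [0.141, 0.707, 0.68, 0.135]
wrist_force: [-7.1, 1.0, 3.6]
gripper_width: -0.001
```

>>> carry_out:
  targets:
    - [[0, 0.1, 0.04, 0, 0, 0, 0], [0, 0.1, 0.04, 0, 0, 0, 0]]

```text
t: 5.95
tool_pos: [0.4664, -0.0455, 0.0342]
tool_rot: [0.139, 0.707, 0.681, 0.133]
wrist_force: [-7.9, -0.2, 6.6]
gripper_width: -0.001
```

The slab is stopped firmly: x stays at 0.4665 at both heights, with 7 to 9 N. I'll retreat, then go over the right handle.

>>> carry_out:
  targets:
    - [[0, -1.0, -0.4, 0, 0, 0, 0], [0, -3.0, -2.0, 0, 0, 0, 3], [0, -1.0, -4.5, 0.1, 0, 0, 4], [0, 0, -4.5, 0.1, 0, 0, 4]]

```text
t: 6.45
tool_pos: [0.3711, -0.04, 0.1147]
tool_rot: [0.058, 0.718, 0.691, 0.059]
wrist_force: [0.7, -0.4, 1.1]
gripper_width: 0.469
```

```bash
python3 - <<'E'
from h import *
st();f=grab('wrist','h.png');np.savez('h.npz',**f)
plan(m2w([.001,-.0645,.125]),toolR(2.1),5,4.0)
b=grab('side')
for u in [(238,150),(200,158),(185,165),(123,230),(140,170)]: print(u,ray(b,*u,0.0).round(3))
E
```

```text
t 6.45 mount pos mm [-125.6    1.4  114.7] world [ 0.3711 -0.04    0.1147] toolx yaw(m) 1.58 appr [ 0.165  0.005 -0.986] F [ 0.65 -0.44  1.07] T [-0.023  0.031 -0.022] w 0.469 q [-0.3  -0.41  2.04  0.05  1.35 -1.84]
total rot [ 0.17   0.044 -0.518] shift [ 0.119 -0.071  0.003]
[-1.32, 2.41, 0.36, 0.034, 0.009, -0.104, 4.0]
[-1.57, 2.27, 0.26, 0.034, 0.009, -0.104, 4.0]
[-1.8, 2.1, 0.18, 0.034, 0.009, -0.104, 4.0]
[-2.01, 1.91, 0.09, 0.034, 0.009, -0.104, 4.0]
[-2.19, 1.7, 0.01, 0.034, 0.009, -0.104, 4.0]
(238, 150) [ 0.61  -0.336  0.   ]
(200, 158) [ 0.694 -0.26   0.   ]
(185, 165) [ 0.716 -0.213  0.   ]
(123, 230) [0.721 0.078 0.   ]
(140, 170) [ 0.818 -0.151  0.   ]
```

View pics/h.png

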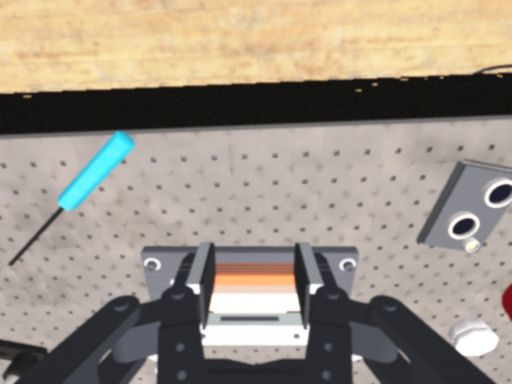

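Slab front edge is parallel to the seat and bar (glass top spans rows 292-312 evenly), so it is seated square. Moving to the right handle.

>>> carry_out:
  targets:
    - [[-1.3, 2.4, -0.3, 0.035, 0.01, -0.105, 4], [-1.6, 2.3, -0.1, 0.035, 0.01, -0.105, 4], [-1.8, 2.1, 0.1, 0.035, 0.01, -0.105, 4], [-2.0, 1.9, 0.1, 0.035, 0.01, -0.105, 4], [-2.2, 1.7, 0.1, 0.035, 0.01, -0.105, 4]]

```text
t: 7.18
tool_pos: [0.4968, -0.1117, 0.1321]
tool_rot: [-0.001, 0.507, 0.862, 0.002]
wrist_force: [0.4, 0.1, 0.9]
gripper_width: 0.467
```

```bash
python3 - <<'E'
from h import *
st()
plan(m2w([.001,-.0645,.070]),toolR(2.1),4,4.0)
E
```

```text
t 7.17 mount pos mm [  3.4 -64.2 132.1] world [ 0.4968 -0.1117  0.1321] toolx yaw(m) 2.126 appr [ 0.     0.003 -1.   ] F [0.41 0.07 0.86] T [-0.008 -0.016  0.04 ] w 0.467 q [-0.33  0.04  1.62  0.    1.48 -2.41]
total rot [ 0.002 -0.002  0.026] shift [-0.002 -0.    -0.062]
[0.02, -0.06, 1.55, 0.001, -0.001, 0.007, 4.0]
[0.02, -0.06, 1.55, 0.001, -0.001, 0.007, 4.0]
[0.02, -0.06, 1.55, 0.001, -0.001, 0.007, 4.0]
[0.02, -0.06, 1.55, 0.001, -0.001, 0.007, 4.0]
```

>>> carry_out:
  targets:
    - [[0, -0.1, 1.5, 0, 0, 0, 4], [0, -0.1, 1.5, 0, 0, 0, 4], [0, 0, 1.5, 0, 0, 0, 4], [0, 0, 1.3, 0, 0, 0, 3]]

```text
t: 7.68
tool_pos: [0.4941, -0.1121, 0.0689]
tool_rot: [-0.001, 0.508, 0.862, 0.002]
wrist_force: [0.3, -0.2, 0.5]
gripper_width: 0.354
```

>>> carry_out:
  targets:
    - [[0, 0, 0.0, 0, 0, 0, 0], [0, 0, 0.0, 0, 0, 0, 0], [0, 0, 0, 0, 0, 0, 0]]
  grip_force: 60

```text
t: 8.05
tool_pos: [0.495, -0.1154, 0.0673]
tool_rot: [0.003, 0.508, 0.861, -0.0]
wrist_force: [1.7, -0.9, -0.7]
gripper_width: 0.177
```

```bash
python3 - <<'E'
from h import *
st()
E
```

```text
t 8.05 mount pos mm [  1.8 -68.   67.3] world [ 0.495  -0.1154  0.0673] toolx yaw(m) 2.124 appr [ 0.005 -0.003 -1.   ] F [ 1.7  -0.88 -0.69] T [ 0.061 -0.106  0.038] w 0.177 q [-0.34  0.08  1.71 -0.    1.34 -2.42]
```

>>> carry_out:
  targets:
    - [[0, 0, 0.03, 0, 0, 0.187, 0], [0, 0, 0.03, 0, 0, 0.187, 0]]

```text
t: 8.3
tool_pos: [0.4947, -0.1143, 0.0667]
tool_rot: [0.002, 0.662, 0.75, 0.001]
wrist_force: [1.3, 0.1, -1.5]
gripper_width: 0.177
```

```bash
python3 - <<'E'
from h import *
st();f=grab('wrist','i.png')
E
```

```text
t 8.3 mount pos mm [  1.4 -66.9  66.7] world [ 0.4947 -0.1143  0.0667] toolx yaw(m) 1.744 appr [ 0.005 -0.001 -1.   ] F [ 1.28  0.11 -1.47] T [ 0.261 -0.166  0.071] w 0.177 q [-0.34  0.08  1.71  0.    1.34 -2.03]
```

View pics/i.png

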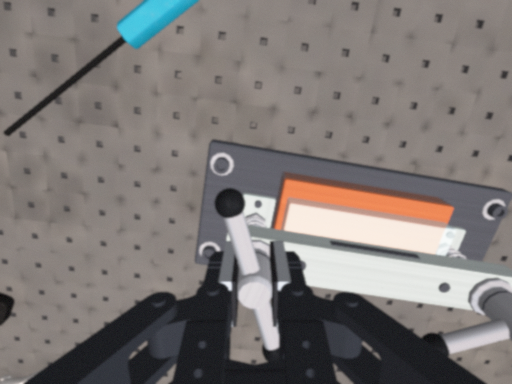

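The right hub sits centred between the pads (256,290) and the crossbar, ball at (230,202), follows the tool. Slab and bar edges are parallel. Continuing the turn.

>>> carry_out:
  targets:
    - [[0, 0, 0.035, 0, 0, 0.187, 0], [0, 0, 0.035, 0, 0, 0.187, 0], [0, 0, 0.035, 0, 0, 0.187, 0], [0, 0, 0.035, 0, 0, 0.187, 0]]

```text
t: 8.85
tool_pos: [0.4954, -0.1121, 0.0654]
tool_rot: [0.001, 0.89, 0.457, 0.004]
wrist_force: [1.5, -0.1, -2.5]
gripper_width: 0.176
```

```bash
python3 - <<'E'
from h import *
st()
E
```

```text
t 8.85 mount pos mm [  2.  -64.7  65.4] world [ 0.4954 -0.1121  0.0654] toolx yaw(m) 0.996 appr [ 0.008  0.002 -1.   ] F [ 1.55 -0.08 -2.54] T [ 0.152 -0.351 -0.011] w 0.176 q [-0.34  0.08  1.71  0.    1.34 -1.29]
```

>>> carry_out:
  targets:
    - [[0, 0, 0, 0, 0, 0, 4], [0, 0, -1.0, 0, 0, 0, 4], [0, 0, -3.5, 0, 0, 0.05, 4]]

```text
t: 9.22
tool_pos: [0.4923, -0.1111, 0.1092]
tool_rot: [-0.002, 0.899, 0.439, 0.001]
wrist_force: [0.4, -0.6, 0.3]
gripper_width: 0.47
```

```bash
python3 - <<'E'
from h import *
st();print(manip.sense()['tau'][5])
plan(m2w([.0015,.0645,.110]),toolR(.8),3,4.0)
E
```

```text
t 9.22 mount pos mm [ -1.2 -63.8 109.2] world [ 0.4923 -0.1111  0.1092] toolx yaw(m) 0.956 appr [-0.     0.004 -1.   ] F [ 0.41 -0.57  0.27] T [-0.002 -0.044  0.005] w 0.47 q [-0.34  0.04  1.66  0.    1.44 -1.25]
-0.3806380368769169
total rot [-0.002 -0.003  0.156] shift [0.009 0.128 0.001]
[3.55, -2.39, -0.01, -0.001, -0.001, 0.052, 4.0]
[3.42, -2.58, -0.02, -0.001, -0.001, 0.052, 4.0]
[3.28, -2.75, -0.02, -0.001, -0.001, 0.052, 4.0]
```

>>> carry_out:
  targets:
    - [[3.5, -2.4, -0.1, 0, 0, 0.05, 4], [3.4, -2.6, 0, 0, 0, 0.05, 4], [3.3, -2.7, 0, 0, 0, 0.05, 4], [0, 0, 0, 0, 0, 0, 4]]

```text
t: 9.72
tool_pos: [0.5047, 0.0182, 0.1196]
tool_rot: [0.002, 0.928, 0.372, 0.007]
wrist_force: [-0.3, -0.6, -0.6]
gripper_width: 0.468
```

```bash
python3 - <<'E'
from h import *
st()
plan(m2w([.0015,.0645,.068]),toolR(.8),3,4.0)
E
```

```text
t 9.72 mount pos mm [  5.   65.9 119.6] world [0.5047 0.0182 0.1196] toolx yaw(m) 0.81 appr [ 0.014  0.001 -1.   ] F [-0.35 -0.64 -0.62] T [-0.041 -0.022 -0.013] w 0.468 q [-0.08  0.03  1.66  0.    1.44 -0.84]
total rot [ 0.009 -0.01   0.01 ] shift [-0.004 -0.001 -0.052]
[-0.13, -0.07, 1.72, 0.003, -0.003, 0.003, 4.0]
[-0.13, -0.06, 1.72, 0.003, -0.003, 0.003, 4.0]
[-0.12, -0.06, 1.72, 0.003, -0.003, 0.003, 4.0]
```

>>> carry_out:
  targets:
    - [[-0.13, -0.07, 1.7, 0, 0, 0, 4], [-0.13, -0.07, 1.7, 0, 0, 0, 4], [-0.1, -0.06, 1.7, 0, 0, 0, 3], [0, 0, 0, 0, 0, 0, 0], [0, 0, 0, 0, 0, 0, 0]]

```text
t: 10.35
tool_pos: [0.5032, 0.0164, 0.0669]
tool_rot: [0.001, 0.928, 0.372, 0.01]
wrist_force: [-2.9, 3.7, 13.0]
gripper_width: 0.178
```

```bash
python3 - <<'E'
from h import *
st();print(manip.sense()['tau'][5])
E
```

```text
t 10.35 mount pos mm [ 3.6 64.  66.9] world [0.5032 0.0164 0.0669] toolx yaw(m) 0.811 appr [ 0.019  0.007 -1.   ] F [-2.92  3.68 13.03] T [ 0.152  0.625 -0.024] w 0.178 q [-0.09  0.06  1.73  0.01  1.33 -0.85]
0.018966900533996522
```

>>> carry_out:
  targets:
    - [[0, 0, -0.1, 0, 0, 0, 2], [0, 0, -0.1, 0, 0, 0, 0], [0, 0, 0, 0, 0, 0, 0], [0, 0, 0.03, 0, 0, 0.187, 0], [0, 0, 0.03, 0, 0, 0.187, 0]]

```text
t: 10.98
tool_pos: [0.5038, 0.016, 0.0676]
tool_rot: [-0.003, 0.982, 0.189, 0.011]
wrist_force: [2.2, 3.8, 1.6]
gripper_width: 0.178
```

```bash
python3 - <<'E'
from h import *
st();print(manip.sense()['tau'][5])
E
```

```text
t 10.97 mount pos mm [ 4.2 63.7 67.6] world [0.5038 0.016  0.0676] toolx yaw(m) 0.429 appr [ 0.02   0.011 -1.   ] F [2.21 3.81 1.59] T [ 0.334 -0.106  0.023] w 0.178 q [-0.09  0.06  1.73  0.01  1.33 -0.47]
-1.1970767006278038
```

>>> carry_out:
  targets:
    - [[0, 0, 0.035, 0, 0, 0.187, 0], [0, 0, 0.035, 0, 0, 0.187, 0], [0, 0, 0.035, 0, 0, 0.187, 0], [0, 0, 0.035, 0, 0, 0.187, 0]]

```text
t: 11.48
tool_pos: [0.5039, 0.0161, 0.0662]
tool_rot: [-0.007, 0.983, -0.184, 0.009]
wrist_force: [2.1, 3.3, 2.2]
gripper_width: 0.177
```

```bash
python3 - <<'E'
from h import *
st();print(manip.sense()['tau'][5])
E
```

```text
t 11.47 mount pos mm [ 4.4 63.7 66.2] world [0.5039 0.0161 0.0662] toolx yaw(m) -0.322 appr [ 0.02   0.011 -1.   ] F [2.07 3.25 2.19] T [ 0.306 -0.044  0.061] w 0.177 q [-0.09  0.07  1.73  0.01  1.33  0.28]
-1.183307133615017
```

```bash
cat >> h.py <<'E'
def tq(n=5):
    a=[]
    for i in range(n): cams.grab_frame('wrist'); s=manip.sense(); a.append([*s['wrist_force'],*s['torque']])
    a=np.array(a);print('F',a[:,:3].mean(0).round(2),'T',a[:,3:].mean(0).round(3),'sdTz',a[:,5].std().round(3))
E
python3 - <<'E'
from h import *
tq()
s=manip.sense();p=s['tool_pos']+[0,0,.045]
plan(m2w([.001,-.0645,.110]),toolR(1.5),10,4.0,p0=p)
E
```

```text
F [1.93 3.05 2.06] T [ 0.295 -0.05  -0.039] sdTz 0.028
total rot [ 0.002 -0.027 -1.813] shift [-0.01  -0.128 -0.001]
[0.36, 1.23, -0.0, 0.0, -0.003, -0.181, 4.0]
[0.13, 1.28, -0.0, 0.0, -0.003, -0.181, 4.0]
[-0.1, 1.28, -0.0, 0.0, -0.003, -0.181, 4.0]
[-0.33, 1.24, -0.0, 0.0, -0.003, -0.181, 4.0]
[-0.55, 1.16, -0.0, 0.0, -0.003, -0.181, 4.0]
[-0.75, 1.04, -0.0, 0.0, -0.003, -0.181, 4.0]
[-0.92, 0.89, 0.0, 0.0, -0.003, -0.181, 4.0]
[-1.07, 0.71, 0.0, 0.0, -0.003, -0.181, 4.0]
[-1.18, 0.51, 0.01, 0.0, -0.003, -0.181, 4.0]
[-1.25, 0.29, 0.01, 0.0, -0.003, -0.181, 4.0]
```

>>> carry_out:
  targets:
    - [[0, 0, 0, 0, 0, 0, 4], [0, 0, -1.0, 0, 0, 0, 4], [0, 0, -3.7, 0, 0, 0, 4], [0.7, 2.6, 0, 0, 0, -0.185, 4], [0, 2.6, 0, 0, 0, -0.185, 4]]

```text
t: 12.35
tool_pos: [0.4932, -0.0393, 0.1133]
tool_rot: [-0.003, 1.0, 0.011, 0.006]
wrist_force: [1.3, -0.7, -0.7]
gripper_width: 0.469
```

>>> carry_out:
  targets:
    - [[-0.7, 2.4, 0, 0, 0, -0.185, 4], [-1.2, 2.2, 0, 0, 0, -0.185, 4], [-1.5, 1.5, 0, 0, 0, -0.185, 4], [-1.3, 0.8, 0, 0, 0, -0.185, 4], [0, 0, 0, 0, 0, -0.185, 4]]

```text
t: 12.98
tool_pos: [0.4619, -0.1274, 0.1147]
tool_rot: [0.002, 0.888, 0.46, 0.005]
wrist_force: [0.3, 0.8, 0.4]
gripper_width: 0.467
```

```bash
python3 - <<'E'
from h import *
st()
plan(m2w([.001,-.0645,.068]),toolR(1.5),4,4.0)
E
```

```text
t 12.97 mount pos mm [-30.7 -81.5 114.7] world [ 0.4619 -0.1274  0.1147] toolx yaw(m) 1.004 appr [ 0.011  0.001 -1.   ] F [0.28 0.83 0.43] T [-0.004 -0.004 -0.017] w 0.467 q [-0.39 -0.02  1.72  0.    1.44 -1.35]
total rot [ 0.01  -0.004 -0.496] shift [ 0.032  0.015 -0.047]
[0.78, 0.43, 1.18, 0.002, -0.001, -0.124, 4.0]
[0.72, 0.53, 1.17, 0.002, -0.001, -0.124, 4.0]
[0.65, 0.61, 1.17, 0.002, -0.001, -0.124, 4.0]
[0.57, 0.69, 1.17, 0.002, -0.001, -0.124, 4.0]
```

>>> carry_out:
  targets:
    - [[1.1, 0.6, 0, 0, 0, -0.165, 4], [1.0, 0.75, 0, 0, 0, -0.165, 4], [0.85, 0.85, 0, 0, 0, -0.165, 4], [0, 0, 0, 0, 0, 0, 4]]

```text
t: 13.48
tool_pos: [0.4935, -0.1121, 0.1163]
tool_rot: [0.003, 0.743, 0.669, 0.002]
wrist_force: [-0.2, -0.8, -0.1]
gripper_width: 0.463
```

```bash
python3 - <<'E'
from h import *
st()
plan(m2w([.001,-.0645,.068]),toolR(1.5),3,4.0)
E
```

```text
t 13.47 mount pos mm [ 1.000e-01 -6.470e+01  1.163e+02] world [ 0.4935 -0.1121  0.1163] toolx yaw(m) 1.514 appr [ 0.008 -0.002 -1.   ] F [-0.19 -0.82 -0.11] T [0.017 0.009 0.016] w 0.463 q [-0.34  0.04  1.66  0.    1.44 -1.8 ]
total rot [0.008 0.002 0.014] shift [ 0.001  0.    -0.048]
[0.01, 0.02, 1.61, 0.003, 0.001, 0.005, 4.0]
[0.01, 0.02, 1.61, 0.003, 0.001, 0.005, 4.0]
[0.01, 0.03, 1.61, 0.003, 0.001, 0.005, 4.0]
```

Descend, grip, and turn right row by row, reading the torque each time.

>>> carry_out:
  targets:
    - [[0, 0, 1.6, 0, 0, 0, 4], [0, 0, 1.6, 0, 0, 0, 4], [0, 0, 1.5, 0, 0, 0, 3], [0, 0, 0, 0, 0, 0, 0], [0, 0, 0, 0, 0, 0, 0]]

```text
t: 14.1
tool_pos: [0.4909, -0.1132, 0.0645]
tool_rot: [0.002, 0.745, 0.667, -0.0]
wrist_force: [0.2, 0.4, 3.0]
gripper_width: 0.178
```

```bash
python3 -c "
from h import *
st()"
```

```text
t 14.1 mount pos mm [ -2.4 -66.   64.5] world [ 0.4909 -0.1132  0.0645] toolx yaw(m) 1.508 appr [ 0.003 -0.003 -1.   ] F [0.25 0.44 2.99] T [ 0.187 -0.057 -0.016] w 0.178 q [-0.34  0.08  1.72 -0.    1.34 -1.8 ]
```

>>> carry_out:
  targets:
    - [[0, 0, 0.03, 0, 0, 0.187, 0], [0, 0, 0.03, 0, 0, 0.187, 0]]

```text
t: 14.35
tool_pos: [0.4917, -0.1108, 0.064]
tool_rot: [0.0, 0.858, 0.514, 0.002]
wrist_force: [1.6, 3.1, -2.6]
gripper_width: 0.179
```

```bash
python3 -c "
from h import *
st()"
```

```text
t 14.35 mount pos mm [ -1.8 -63.5  64. ] world [ 0.4917 -0.1108  0.064 ] toolx yaw(m) 1.128 appr [ 0.004  0.003 -1.   ] F [ 1.64  3.14 -2.63] T [ 0.485 -0.293  0.127] w 0.179 q [-0.34  0.08  1.72  0.    1.34 -1.42]
```

>>> carry_out:
  targets:
    - [[0, 0, 0.035, 0, 0, 0.187, 0], [0, 0, 0.035, 0, 0, 0.187, 0]]

```text
t: 14.6
tool_pos: [0.4933, -0.1087, 0.0634]
tool_rot: [-0.001, 0.939, 0.345, 0.005]
wrist_force: [2.5, 2.0, -3.9]
gripper_width: 0.179
```

```bash
python3 -c "
from h import *
st();tq(3)"
```

```text
t 14.6 mount pos mm [ -0.2 -61.4  63.4] world [ 0.4933 -0.1087  0.0634] toolx yaw(m) 0.753 appr [ 0.008  0.006 -1.   ] F [ 2.53  1.97 -3.92] T [ 0.173 -0.375  0.071] w 0.179 q [-0.33  0.08  1.72  0.01  1.34 -1.04]
F [ 3.96  3.04 -4.01] T [ 0.368 -0.485 -0.048] sdTz 0.005
```

>>> carry_out:
  targets:
    - [[0, 0, 0, 0, 0, 0, 4], [0, 0, -1.0, 0, 0, 0, 4], [0, 0, -3.7, 0, 0, 0, 4]]

```text
t: 15.12
tool_pos: [0.4904, -0.1095, 0.1099]
tool_rot: [-0.003, 0.936, 0.352, 0.001]
wrist_force: [-0.5, 0.1, -0.6]
gripper_width: 0.471
```

```bash
python3 - <<'E'
from h import *
st()
plan(m2w([.0015,.0645,.112]),toolR(-.32),6,4.0)
E
```

```text
t 15.12 mount pos mm [ -3.2 -62.3 109.9] world [ 0.4904 -0.1095  0.1099] toolx yaw(m) 0.766 appr [ 0.     0.006 -1.   ] F [-0.5   0.15 -0.58] T [ 0.048 -0.04  -0.007] w 0.471 q [-0.34  0.04  1.67  0.01  1.44 -1.06]
total rot [-0.006 -0.002  1.086] shift [0.011 0.126 0.002]
[1.52, -1.47, -0.02, -0.001, -0.0, 0.181, 4.0]
[1.23, -1.72, -0.02, -0.001, -0.0, 0.181, 4.0]
[0.9, -1.91, -0.03, -0.001, -0.0, 0.181, 4.0]
[0.54, -2.04, -0.03, -0.001, -0.0, 0.181, 4.0]
[0.17, -2.11, -0.03, -0.001, -0.0, 0.181, 4.0]
[-0.22, -2.1, -0.03, -0.001, -0.0, 0.181, 4.0]
```

>>> carry_out:
  targets:
    - [[1.5, -1.5, -0.1, 0, 0, 0.181, 4], [1.2, -1.7, 0, 0, 0, 0.181, 4], [0.9, -1.9, 0, 0, 0, 0.181, 4], [0.5, -2.0, 0, 0, 0, 0.181, 4], [0.2, -2.1, 0, 0, 0, 0.181, 4]]

```text
t: 15.75
tool_pos: [0.5042, -0.0076, 0.1231]
tool_rot: [0.001, 0.994, -0.108, 0.008]
wrist_force: [-0.1, -0.3, 0.0]
gripper_width: 0.472
```

>>> carry_out:
  targets:
    - [[-0.2, -2.1, 0, 0, 0, 0.18, 4], [0, 0, 0, 0, 0, 0, 4]]

```text
t: 16.0
tool_pos: [0.5075, 0.014, 0.1259]
tool_rot: [0.0, 0.98, -0.198, 0.01]
wrist_force: [0.4, 0.1, -0.2]
gripper_width: 0.468
```

```bash
python3 - <<'E'
from h import *
st()
plan(m2w([.0015,.0645,.068]),toolR(-.32),3,4.0)
E
```

```text
t 16.0 mount pos mm [  8.   61.8 125.9] world [0.5075 0.014  0.1259] toolx yaw(m) -0.35 appr [ 0.02  -0.004 -1.   ] F [ 0.39  0.14 -0.16] T [ 0.042 -0.092 -0.045] w 0.468 q [-0.08  0.02  1.65 -0.    1.45  0.32]
total rot [-0.003 -0.02  -0.03 ] shift [-0.006  0.003 -0.058]
[-0.27, -0.0, 1.92, -0.001, -0.007, -0.01, 4.0]
[-0.26, -0.01, 1.93, -0.001, -0.007, -0.01, 4.0]
[-0.25, -0.01, 1.93, -0.001, -0.007, -0.01, 4.0]
```

>>> carry_out:
  targets:
    - [[-0.3, 0, 1.9, 0, -0.01, -0.01, 4], [-0.25, 0, 1.9, 0, -0.01, -0.01, 4], [-0.2, 0, 1.9, 0, 0, 0, 3], [0, 0, 0, 0, 0, 0, 0], [0, 0, 0, 0, 0, 0, 0]]

```text
t: 16.62
tool_pos: [0.5027, 0.013, 0.0654]
tool_rot: [-0.001, 0.983, -0.185, 0.002]
wrist_force: [-1.3, 2.3, 4.1]
gripper_width: 0.177
```

```bash
python3 -c "
from h import *
st()"
```

```text
t 16.62 mount pos mm [ 3.3 60.6 65.4] world [0.5027 0.013  0.0654] toolx yaw(m) -0.324 appr [ 0.005  0.001 -1.   ] F [-1.3   2.33  4.12] T [0.624 0.248 0.001] w 0.177 q [-0.09  0.07  1.72  0.    1.34  0.28]
```

>>> carry_out:
  targets:
    - [[0, 0, 0.03, 0, 0, 0.187, 0], [0, 0, 0.035, 0, 0, 0.187, 0]]

```text
t: 16.88
tool_pos: [0.5017, 0.0137, 0.0647]
tool_rot: [-0.002, 0.93, -0.367, 0.0]
wrist_force: [-0.8, 2.1, 2.7]
gripper_width: 0.177
```

```bash
python3 -c "
from h import *
st()"
```

```text
t 16.88 mount pos mm [ 2.3 61.2 64.7] world [0.5017 0.0137 0.0647] toolx yaw(m) -0.704 appr [ 0.002  0.004 -1.   ] F [-0.84  2.07  2.68] T [ 0.351  0.115 -0.009] w 0.177 q [-0.09  0.08  1.72  0.    1.34  0.66]
```

>>> carry_out:
  targets:
    - [[0, 0, 0.035, 0, 0, 0.187, 0], [0, 0, 0.035, 0, 0, 0.187, 0]]

```text
t: 17.12
tool_pos: [0.501, 0.0146, 0.0641]
tool_rot: [-0.003, 0.845, -0.534, -0.002]
wrist_force: [0.1, 2.8, 2.7]
gripper_width: 0.179
```

```bash
python3 -c "
from h import *
st()
np.savez('s1.npz',s=cams.grab_frame('side')['color'])"
```

```text
t 17.12 mount pos mm [ 1.6 62.1 64.1] world [0.501  0.0146 0.0641] toolx yaw(m) -1.079 appr [-0.     0.007 -1.   ] F [0.11 2.78 2.67] T [ 0.416 -0.078  0.037] w 0.179 q [-0.09  0.08  1.72  0.01  1.34  1.04]
```

>>> carry_out:
  targets:
    - [[0, 0, 0.035, 0, 0, 0.187, 0]]

```text
t: 17.3
tool_pos: [0.5009, 0.0151, 0.0638]
tool_rot: [-0.003, 0.793, -0.61, -0.003]
wrist_force: [0.7, 1.9, 2.1]
gripper_width: 0.176
```

```bash
python3 -c "
from h import *
st()"
```

```text
t 17.3 mount pos mm [ 1.4 62.6 63.8] world [0.5009 0.0151 0.0638] toolx yaw(m) -1.263 appr [-0.001  0.009 -1.   ] F [0.69 1.85 2.14] T [0.443 0.017 0.077] w 0.176 q [-0.09  0.08  1.72  0.01  1.34  1.22]
```

>>> carry_out:
  targets:
    - [[0, 0, 0.035, 0, 0, 0.187, 0]]

```text
t: 17.42
tool_pos: [0.5008, 0.0157, 0.0635]
tool_rot: [-0.004, 0.732, -0.681, -0.004]
wrist_force: [0.3, 2.6, 3.0]
gripper_width: 0.178
```

```bash
python3 -c "
from h import *
st()"
```

```text
t 17.43 mount pos mm [ 1.3 63.2 63.5] world [0.5008 0.0157 0.0635] toolx yaw(m) -1.451 appr [-0.001  0.01  -1.   ] F [0.32 2.62 2.98] T [ 0.39  -0.055  0.107] w 0.178 q [-0.09  0.08  1.72  0.01  1.34  1.41]
```

>>> carry_out:
  targets:
    - [[0, 0, 0, 0, 0, 0, 4], [0, 0, -1.0, 0, 0, 0, 4], [0, 0, -4, 0, 0, 0, 4]]

```text
t: 17.8
tool_pos: [0.4968, 0.0142, 0.1099]
tool_rot: [0.001, 0.736, -0.677, -0.008]
wrist_force: [0.6, -0.7, 0.3]
gripper_width: 0.47
```

```bash
python3 - <<'E'
from h import *
st()
plan(m2w([-.100,0,.14]),toolR(np.pi/2,0.4),14,4.0)
E
```

```text
t 17.8 mount pos mm [ -2.7  61.6 109.9] world [0.4968 0.0142 0.1099] toolx yaw(m) -1.44 appr [-0.013  0.009 -1.   ] F [ 0.57 -0.73  0.34] T [-0.031 -0.041  0.045] w 0.47 q [-0.09  0.04  1.67  0.01  1.45  1.4 ]
total rot [-0.053  0.618 -2.951] shift [-0.1   -0.057  0.03 ]
[0.34, 0.75, -0.21, -0.004, 0.044, -0.211, 4.0]
[0.19, 0.81, -0.19, -0.004, 0.044, -0.211, 4.0]
[0.02, 0.83, -0.19, -0.004, 0.044, -0.211, 4.0]
[-0.14, 0.82, -0.19, -0.004, 0.044, -0.211, 4.0]
[-0.3, 0.77, -0.19, -0.004, 0.044, -0.211, 4.0]
[-0.45, 0.69, -0.21, -0.004, 0.044, -0.211, 4.0]
[-0.57, 0.58, -0.23, -0.004, 0.044, -0.211, 4.0]
[-0.67, 0.45, -0.25, -0.004, 0.044, -0.211, 4.0]
[-0.74, 0.31, -0.28, -0.004, 0.044, -0.211, 4.0]
[-0.78, 0.15, -0.32, -0.004, 0.044, -0.211, 4.0]
[-0.77, -0.02, -0.35, -0.004, 0.044, -0.211, 4.0]
[-0.74, -0.18, -0.38, -0.004, 0.044, -0.211, 4.0]
[-0.67, -0.32, -0.42, -0.004, 0.044, -0.211, 4.0]
[-0.57, -0.45, -0.44, -0.004, 0.044, -0.211, 4.0]
```

```bash
python3 - <<'E'
from h import *
plan(m2w([.001,-.0635,.112]),toolR(.75),12,4.0)
E
```

```text
total rot [-0.005  0.019 -2.19 ] shift [-0.002 -0.125  0.002]
[1.04, 0.11, -0.03, -0.0, 0.002, -0.183, 4.0]
[1.0, 0.29, -0.03, -0.0, 0.002, -0.183, 4.0]
[0.93, 0.47, -0.02, -0.0, 0.002, -0.183, 4.0]
[0.83, 0.63, -0.02, -0.0, 0.002, -0.183, 4.0]
[0.7, 0.77, -0.02, -0.0, 0.002, -0.183, 4.0]
[0.55, 0.89, -0.02, -0.0, 0.002, -0.183, 4.0]
[0.38, 0.97, -0.02, -0.0, 0.002, -0.183, 4.0]
[0.2, 1.02, -0.02, -0.0, 0.002, -0.183, 4.0]
[0.01, 1.04, -0.02, -0.0, 0.002, -0.183, 4.0]
[-0.18, 1.03, -0.02, -0.0, 0.002, -0.183, 4.0]
[-0.36, 0.98, -0.02, -0.0, 0.002, -0.183, 4.0]
[-0.53, 0.9, -0.02, -0.0, 0.002, -0.183, 4.0]
```

>>> carry_out:
  targets:
    - [[1.04, 0.1, 0, 0, 0, -0.183, 4], [1.0, 0.3, 0, 0, 0, -0.183, 4], [0.93, 0.47, 0, 0, 0, -0.183, 4], [0.83, 0.63, 0, 0, 0, -0.183, 4], [0.7, 0.77, 0, 0, 0, -0.183, 4]]

```text
t: 18.42
tool_pos: [0.4989, -0.0411, 0.1166]
tool_rot: [-0.002, 0.963, -0.27, -0.003]
wrist_force: [-0.3, 0.2, 0.2]
gripper_width: 0.466
```

>>> carry_out:
  targets:
    - [[0.55, 0.9, 0, 0, 0, -0.183, 4], [0.38, 0.97, 0, 0, 0, -0.183, 4], [0.2, 1.02, 0, 0, 0, -0.183, 4], [0, 1.04, 0, 0, 0, -0.183, 4], [-0.2, 1.0, 0, 0, 0, -0.183, 4]]

```text
t: 19.05
tool_pos: [0.4989, -0.0969, 0.1188]
tool_rot: [-0.002, 0.981, 0.194, -0.002]
wrist_force: [-0.4, 0.4, -0.1]
gripper_width: 0.466
```

>>> carry_out:
  targets:
    - [[-0.36, 1.0, 0, 0, 0, -0.183, 4], [-0.5, 0.9, 0, 0, 0, -0.183, 4], [0, 0, 0, 0, 0, 0, 4]]

```text
t: 19.42
tool_pos: [0.4996, -0.1201, 0.1201]
tool_rot: [-0.001, 0.928, 0.373, -0.002]
wrist_force: [0.5, -0.0, 0.3]
gripper_width: 0.466
```

```bash
python3 - <<'E'
from h import *
st()
plan(m2w([0,-.0635,.066]),toolR(.75),3,4.0)
E
```

```text
t 19.43 mount pos mm [  6.6 -72.5 120.1] world [ 0.4996 -0.1201  0.1201] toolx yaw(m) 0.813 appr [-0.005  0.001 -1.   ] F [ 0.53 -0.04  0.26] T [ 0.011  0.085 -0.015] w 0.466 q [-0.35  0.06  1.62 -0.    1.46 -1.11]
total rot [-0.004  0.003  0.063] shift [-0.006  0.009 -0.054]
[0.07, -0.36, 1.8, -0.001, 0.001, 0.021, 4.0]
[0.06, -0.36, 1.8, -0.001, 0.001, 0.021, 4.0]
[0.05, -0.37, 1.8, -0.001, 0.001, 0.021, 4.0]
```

>>> carry_out:
  targets:
    - [[0.2, -1.1, 0, 0, 0, 0.06, 4], [0, 0, 1.8, 0, 0, 0, 4], [0, 0, 1.8, 0, 0, 0, 4], [0, 0, 1.7, 0, 0, 0, 3], [0, 0, 0, 0, 0, 0, 0]]

```text
t: 20.05
tool_pos: [0.4935, -0.109, 0.0635]
tool_rot: [-0.003, 0.939, 0.344, -0.001]
wrist_force: [-1.0, 0.8, -6.1]
gripper_width: 0.181
```

>>> carry_out:
  targets:
    - [[0, 0, 0, 0, 0, 0, 0], [0, 0, 0.03, 0, 0, 0.187, 0]]

```text
t: 20.3
tool_pos: [0.4944, -0.1083, 0.0633]
tool_rot: [-0.003, 0.968, 0.253, -0.0]
wrist_force: [4.8, 4.0, -1.9]
gripper_width: 0.18
```

```bash
python3 -c "
from h import *
st()"
```

```text
t 20.3 mount pos mm [  0.9 -60.9  63.3] world [ 0.4944 -0.1083  0.0633] toolx yaw(m) 0.559 appr [-0.002  0.005 -1.   ] F [ 4.81  4.02 -1.94] T [ 0.596 -0.567  0.14 ] w 0.18 q [-0.33  0.09  1.71  0.    1.35 -0.84]
```

>>> carry_out:
  targets:
    - [[0, 0, 0.035, 0, 0, 0.187, 0]]

```text
t: 20.42
tool_pos: [0.4956, -0.1077, 0.0632]
tool_rot: [-0.003, 0.987, 0.161, 0.001]
wrist_force: [4.2, 2.6, -2.5]
gripper_width: 0.177
```

```bash
python3 -c "
from h import *
st()"
```

```text
t 20.43 mount pos mm [  2.  -60.3  63.2] world [ 0.4956 -0.1077  0.0632] toolx yaw(m) 0.371 appr [ 0.     0.006 -1.   ] F [ 4.22  2.55 -2.51] T [ 0.285 -0.527  0.185] w 0.177 q [-0.33  0.09  1.71  0.01  1.34 -0.65]
```

>>> carry_out:
  targets:
    - [[0, 0, 0, 0, 0, 0, 4], [0, 0, -1.0, 0, 0, 0, 4], [0, 0, -4.5, 0, 0, 0, 4]]

```text
t: 20.8
tool_pos: [0.4926, -0.1081, 0.1165]
tool_rot: [-0.004, 0.986, 0.164, -0.004]
wrist_force: [0.2, 0.5, -0.1]
gripper_width: 0.469
```

```bash
python3 - <<'E'
from h import *
st()
plan(m2w([-.09,0,.16]),toolR(np.pi/2,0.7),8,4.0)
E
```

```text
t 20.8 mount pos mm [ -1.  -60.8 116.5] world [ 0.4926 -0.1081  0.1165] toolx yaw(m) 0.377 appr [-0.009  0.006 -1.   ] F [ 0.24  0.53 -0.15] T [ 0.003 -0.08   0.001] w 0.469 q [-0.33  0.05  1.65  0.    1.46 -0.66]
total rot [-0.626  0.417 -1.143] shift [-0.086  0.065  0.044]
[-0.76, -1.12, -0.53, -0.078, 0.052, -0.143, 4.0]
[-0.56, -1.17, -0.65, -0.078, 0.052, -0.143, 4.0]
[-0.36, -1.18, -0.77, -0.078, 0.052, -0.143, 4.0]
[-0.15, -1.15, -0.87, -0.078, 0.052, -0.143, 4.0]
[0.06, -1.09, -0.96, -0.078, 0.052, -0.143, 4.0]
[0.26, -0.98, -1.04, -0.078, 0.052, -0.143, 4.0]
[0.45, -0.85, -1.09, -0.078, 0.052, -0.143, 4.0]
[0.62, -0.69, -1.12, -0.078, 0.052, -0.143, 4.0]
```

>>> carry_out:
  targets:
    - [[-0.8, -1.1, -0.5, -0.08, 0.05, -0.145, 4], [-0.6, -1.2, -0.6, -0.08, 0.05, -0.145, 4], [-0.4, -1.2, -0.8, -0.08, 0.05, -0.145, 4], [-0.2, -1.2, -0.9, -0.08, 0.05, -0.145, 4], [0, -1.1, -1.0, -0.08, 0.05, -0.145, 4]]

```text
t: 21.42
tool_pos: [0.4396, -0.0714, 0.1551]
tool_rot: [0.179, 0.828, 0.508, 0.157]
wrist_force: [0.1, -0.6, 1.2]
gripper_width: 0.469
```

>>> carry_out:
  targets:
    - [[0.3, -1.0, -1.0, -0.08, 0.05, -0.145, 4], [0.5, -0.9, -1.1, -0.08, 0.05, -0.145, 4], [0.6, -0.7, -1.1, -0.08, 0.05, -0.145, 4], [0, 0, 0, 0, 0, 0, 4]]

```text
t: 21.92
tool_pos: [0.4165, -0.0491, 0.1696]
tool_rot: [0.267, 0.655, 0.668, 0.231]
wrist_force: [-1.2, 0.1, 1.1]
gripper_width: 0.471
```

```bash
python3 - <<'E'
from h import *
st();fs=[grab('wrist') for _ in range(4)];f=fs[-1];f['color']=np.mean([x['color'] for x in fs],0).astype(np.uint8)
np.savez('k.npz',**f)
im=f['color'];cv2.imwrite('pics/k.png',cv2.resize(im[100:300,90:420],(800,485),interpolation=2)[:,:,::-1])
E
```

```text
t 21.93 mount pos mm [-79.9  -5.5 169.6] world [ 0.4165 -0.0491  0.1696] toolx yaw(m) 1.619 appr [ 0.661 -0.009 -0.75 ] F [-1.24  0.11  1.09] T [ 0.004  0.297 -0.031] w 0.471 q [-0.46 -0.76  2.26  0.31  0.98 -2.13]
```

View pics/k.png

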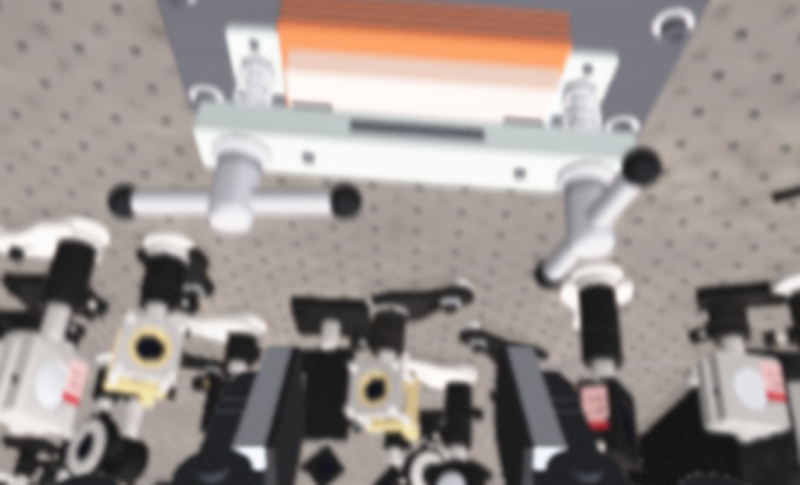

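View k: the bar runs from (195,115) to (640,155), with both pads visible just under its front edge at (313,105) and (523,122). I'll fit the edges numerically and calibrate the level against the seat and plate edges. The same fit on the first frame, where the bar was level, serves as a check.

```bash
cat > lev.py <<'E'
from h import *
def edge(g,p0,p1,w=4,sign=None):
    "sub-pixel edge along the near-horizontal line p0-p1 (full-image px); robust fit -> (v at p0.u, v at p1.u)"
    us=np.arange(int(np.ceil(p0[0])),int(p1[0])+1);pts=[]
    gy=cv2.GaussianBlur(g,(0,0),0.7);gy=np.gradient(gy,axis=0)*(sign or 1)
    for u in us:
        v0=p0[1]+(p1[1]-p0[1])*(u-p0[0])/(p1[0]-p0[0]);a=int(round(v0))-w;c=gy[a:a+2*w+1,u]
        i=int(c.argmax())
        if 0<i<2*w: 
            d=c[i-1]-2*c[i]+c[i+1];pts.append((u,a+i+(0.5*(c[i-1]-c[i+1])/d if d else 0)))
    pts=np.array(pts);vx,vy,x,y=cv2.fitLine(pts.astype(np.float32),cv2.DIST_HUBER,0,.01,.01).ravel()
    L=lambda u:y+vy/vx*(u-x);r=pts[:,1]-L(pts[:,0])
    return np.array([[p0[0],L(p0[0])],[p1[0],L(p1[0])]]),np.median(np.abs(r))
def level(f,ref,zref,bars,signs):
    g=cv2.cvtColor(f['color'],cv2.COLOR_RGB2GRAY).astype(np.float32)
    e,r=edge(g,*ref,sign=signs[0]);A,B=[ray(f,*p,zref) for p in e];d=(B-A)/np.linalg.norm(B-A)
    print('ref',e.round(2).tolist(),'mad',r.round(2),'yaw',np.arctan2(d[1],d[0]).round(4)-np.pi/2)
    n=np.array([d[1],-d[0],0]);n*=np.sign(n[0]);c=M0-.012*n
    o=np.array(f['position'])
    for b,s in zip(bars,signs[1:]):
        e,r=edge(g,*b,sign=s);Z=[]
        for p in e:
            D=ray(f,*p,0)-o;t=(c-o)@n/(D@n);Z.append(o+D*t)
        dz=Z[1][2]-Z[0][2];dy=(Z[1]-Z[0])@d
        print('bar',e.round(2).tolist(),'mad',r.round(2),'z mm',[round(q[2]*1e3,2) for q in Z],'roll deg',np.degrees(np.arctan2(dz,abs(dy))).round(3))
E
python3 - <<'E'
import numpy as np,cv2
for n,cols in(('k.npz',(215,250,320)),('d.npz',(205,250,290))):
    g=cv2.cvtColor(np.load(n)['color'],cv2.COLOR_RGB2GRAY)
    for u in cols: print(n,u,g[95 if n[0]=='k' else 130:185 if n[0]=='k' else 218,u].tolist())
E
```

```text
k.npz 215 [120, 123, 123, 120, 118, 120, 119, 118, 120, 122, 119, 121, 125, 129, 137, 150, 163, 172, 179, 182, 183, 184, 185, 186, 191, 199, 205, 209, 211, 213, 213, 215, 216, 224, 231, 238, 245, 249, 250, 251, 251, 251, 251, 251, 250, 245, 218, 187, 178, 174, 177, 191, 196, 198, 198, 198, 196, 196, 196, 201, 211, 225, 236, 244, 249, 249, 241, 216, 189, 174, 178, 199, 222, 239, 246, 240, 219, 197, 181, 169, 164, 158, 153, 154, 164, 179, 199, 215, 227, 235]
k.npz 250 [120, 121, 120, 119, 122, 121, 119, 121, 122, 120, 120, 123, 124, 120, 124, 129, 134, 143, 158, 168, 176, 182, 182, 184, 184, 185, 188, 193, 201, 207, 212, 215, 215, 216, 216, 220, 227, 236, 242, 247, 250, 250, 251, 251, 250, 251, 250, 251, 250, 249, 244, 234, 219, 203, 178, 147, 120, 104, 109, 131, 156, 178, 199, 217, 230, 241, 247, 250, 250, 250, 250, 249, 249, 250, 250, 250, 250, 246, 232, 209, 190, 174, 165, 163, 164, 163, 161, 160, 161, 160]
k.npz 320 [115, 120, 122, 123, 123, 124, 123, 123, 123, 125, 126, 125, 123, 125, 123, 120, 122, 124, 121, 123, 128, 132, 143, 155, 167, 176, 182, 184, 185, 185, 186, 188, 193, 20
[... 922 characters left out ...]
 247, 246, 246, 246, 247, 247, 247, 247, 246, 247, 247, 246, 245, 241, 223, 185, 153, 112, 85, 100, 136, 160, 183, 216, 233, 240, 241, 241, 240, 239, 240, 240, 241, 242, 241, 241, 241, 241, 240, 226, 184, 151, 143, 146, 145, 144, 143, 144, 143, 142]
d.npz 290 [105, 108, 111, 111, 110, 110, 110, 109, 107, 107, 106, 104, 109, 125, 145, 154, 158, 163, 176, 209, 237, 245, 246, 246, 246, 246, 246, 246, 246, 246, 246, 246, 245, 246, 246, 246, 246, 246, 246, 246, 246, 246, 246, 246, 246, 246, 244, 229, 179, 160, 167, 170, 170, 171, 170, 170, 181, 209, 233, 240, 242, 243, 242, 238, 222, 178, 147, 155, 193, 227, 238, 241, 240, 232, 205, 168, 151, 151, 151, 150, 150, 152, 146, 139, 133, 133, 135, 131]
```

```bash
python3 - <<'E'
from lev import *
k=dict(np.load('k.npz'));d=dict(np.load('d.npz'))
print('now');level(k,((210,110),(322,118.3)),.030,[((180,153.5),(345,165)),((205,171),(318,178.5)),((292,161),(345,165))],[1,1,-1,1])
print('plate edge ref');
print('start');level(d,((203,157),(292,144)),.030,[((195,196),(300,186)),((203,212.5),(285,205))],[1,1,-1])
E
```

```text
now
ref [[210.0, 109.78], [322.0, 117.92]] mad 0.05 yaw -0.0421963267948966
bar [[180.0, 152.84], [345.0, 164.29]] mad 0.61 z mm [np.float64(61.36), np.float64(61.1)] roll deg -0.105
bar [[205.0, 170.84], [318.0, 178.83]] mad 0.07 z mm [np.float64(77.98), np.float64(78.04)] roll deg 0.036
bar [[292.0, 161.3], [345.0, 164.79]] mad 0.12 z mm [np.float64(61.91), np.float64(61.63)] roll deg -0.34
plate edge ref
start
ref [[203.0, 157.08], [292.0, 144.15]] mad 0.17 yaw 0.00950367320510348
bar [[195.0, 195.25], [300.0, 185.52]] mad 0.51 z mm [np.float64(60.86), np.float64(67.14)] roll deg 3.339
bar [[203.0, 212.11], [285.0, 204.77]] mad 0.04 z mm [np.float64(86.62), np.float64(90.73)] roll deg 2.962
```

Bar roll is now 0.04° against the seat edge, so it is level. The torques averaged over both handles are 0.066, 0.059, 0.054, 0.108 and 0.146 Nm at 1.13, 1.51, 1.885, 2.07 and 2.265 rad. That puts glass touch at about 1.89 rad, so the target is about 2.51 rad each, i.e. 0.25 more on each side.

```bash
python3 - <<'E'
from h import *
plan(m2w([.0015,.063,.118]),toolR(1.69),7,4.0)
E
```

```text
total rot [ 0.722  0.077 -0.046] shift [ 0.083  0.064 -0.054]
[0.95, 0.42, 1.33, 0.103, 0.011, -0.007, 4.0]
[0.93, 0.56, 1.29, 0.103, 0.011, -0.007, 4.0]
[0.91, 0.69, 1.23, 0.103, 0.011, -0.007, 4.0]
[0.9, 0.82, 1.16, 0.103, 0.011, -0.007, 4.0]
[0.88, 0.95, 1.08, 0.103, 0.011, -0.007, 4.0]
[0.86, 1.06, 0.99, 0.103, 0.011, -0.007, 4.0]
[0.84, 1.16, 0.88, 0.103, 0.011, -0.007, 4.0]
```

>>> carry_out:
  targets:
    - [[0.95, 0.4, 1.2, 0.1, 0.01, 0, 4], [0.95, 0.55, 1.2, 0.1, 0.01, 0, 4], [0.9, 0.7, 1.2, 0.1, 0.01, 0, 4], [0.9, 0.8, 1.1, 0.1, 0.01, 0, 4], [0.9, 0.95, 1.1, 0.1, 0.01, 0, 4]]

```text
t: 22.75
tool_pos: [0.48, -0.001, 0.1409]
tool_rot: [0.082, 0.694, 0.711, 0.072]
wrist_force: [0.4, -0.9, 1.3]
gripper_width: 0.466
```

>>> carry_out:
  targets:
    - [[0.9, 1.1, 0.9, 0.1, 0.01, 0, 4], [0.85, 1.2, 0.9, 0.1, 0.01, -0.04, 4], [0, 0, 0, 0, 0, 0, 4]]

```text
t: 23.12
tool_pos: [0.5103, 0.0196, 0.1269]
tool_rot: [0.005, 0.683, 0.73, 0.004]
wrist_force: [-0.1, -1.1, 0.6]
gripper_width: 0.47
```

```bash
python3 - <<'E'
from h import *
st()
plan(m2w([0.0015,.063,.0665]),toolR(1.69),1,4.0)
E
```

```text
t 23.12 mount pos mm [ 10.5  67.5 126.9] world [0.5103 0.0196 0.1269] toolx yaw(m) 1.686 appr [ 0.012 -0.001 -1.   ] F [-0.11 -1.07  0.61] T [-0.005 -0.015  0.008] w 0.47 q [-0.07  0.04  1.63 -0.    1.46 -1.71]
total rot [ 0.012  0.002 -0.004] shift [-0.009 -0.004 -0.06 ]
[-0.33, -1.02, 6.03, 0.012, 0.002, -0.004, 4.0]
```

>>> carry_out:
  targets:
    - [[-0.35, -1.0, 0, 0.01, 0, 0, 4], [0, 0, 2.0, 0, 0, 0, 4], [0, 0, 2.0, 0, 0, 0, 4], [0, 0, 1.9, 0, 0, 0, 3], [0, 0, 0, 0, 0, 0, 0]]

```text
t: 23.75
tool_pos: [0.4957, 0.0151, 0.0708]
tool_rot: [0.004, 0.684, 0.729, 0.002]
wrist_force: [0.5, 1.2, -11.4]
gripper_width: 0.175
```

>>> carry_out:
  targets:
    - [[0, 0, 0, 0, 0, 0, 0]]

```text
t: 23.88
tool_pos: [0.4955, 0.0151, 0.0707]
tool_rot: [0.005, 0.684, 0.729, 0.003]
wrist_force: [7.5, 0.9, -9.3]
gripper_width: 0.171
```

```bash
python3 -c "
from h import *
st();tq(2)"
```

```text
t 23.88 mount pos mm [-4.  62.4 70.7] world [0.4955 0.0151 0.0707] toolx yaw(m) 1.682 appr [ 0.012 -0.002 -1.   ] F [ 7.47  0.85 -9.33] T [-1.370e-01 -1.138e+00  1.000e-03] w 0.171 q [-0.08  0.05  1.74 -0.    1.34 -1.72]
F [  3.52   1.33 -10.26] T [ 0.169 -0.666  0.017] sdTz 0.003
```

>>> carry_out:
  targets:
    - [[0, 0, 0.02, 0, 0, 0.125, 0]]

```text
t: 24.1
tool_pos: [0.4956, 0.016, 0.0705]
tool_rot: [0.005, 0.73, 0.684, 0.005]
wrist_force: [4.3, 5.8, -9.8]
gripper_width: 0.172
```

```bash
python3 -c "
from h import *
st()"
```

```text
t 24.1 mount pos mm [-4.  63.3 70.5] world [0.4956 0.016  0.0705] toolx yaw(m) 1.554 appr [ 0.013  0.    -1.   ] F [ 4.32  5.77 -9.8 ] T [ 0.703 -0.65   0.148] w 0.172 q [-0.08  0.05  1.74  0.    1.34 -1.59]
```

>>> carry_out:
  targets:
    - [[0, 0, 0.02, 0, 0, 0.125, 0]]

```text
t: 24.22
tool_pos: [0.4957, 0.0171, 0.0703]
tool_rot: [0.004, 0.772, 0.635, 0.006]
wrist_force: [4.5, 5.1, -8.4]
gripper_width: 0.174
```

```bash
python3 -c "
from h import *
st()"
```

```text
t 24.23 mount pos mm [-3.9 64.4 70.3] world [0.4957 0.0171 0.0703] toolx yaw(m) 1.425 appr [ 0.015  0.002 -1.   ] F [ 4.5   5.12 -8.36] T [ 0.552 -0.609  0.176] w 0.174 q [-0.08  0.05  1.74  0.    1.34 -1.46]
```

>>> carry_out:
  targets:
    - [[0, 0, 0, 0, 0, 0, 4], [0, 0, -1.0, 0, 0, 0, 4], [0, 0, -4.0, 0, 0, 0, 4]]

```text
t: 24.6
tool_pos: [0.4929, 0.016, 0.1224]
tool_rot: [0.004, 0.772, 0.636, 0.004]
wrist_force: [0.1, -1.0, 0.2]
gripper_width: 0.466
```

```bash
python3 - <<'E'
from h import *
st()
plan(m2w([.001,-.0635,.118]),toolR(.371),6,4.0)
E
```

```text
t 24.6 mount pos mm [ -6.7  63.1 122.4] world [0.4929 0.016  0.1224] toolx yaw(m) 1.426 appr [ 0.012 -0.    -1.   ] F [ 0.11 -1.03  0.16] T [ 0.006  0.002 -0.008] w 0.466 q [-0.08 -0.    1.68  0.    1.45 -1.46]
total rot [ 0.01  -0.008  1.055] shift [ 0.002 -0.127 -0.004]
[-2.07, 0.43, 0.07, 0.002, -0.001, 0.176, 4.0]
[-1.96, 0.79, 0.08, 0.002, -0.001, 0.176, 4.0]
[-1.79, 1.12, 0.08, 0.002, -0.001, 0.176, 4.0]
[-1.57, 1.41, 0.08, 0.002, -0.001, 0.176, 4.0]
[-1.3, 1.67, 0.08, 0.002, -0.001, 0.176, 4.0]
[-0.99, 1.87, 0.07, 0.002, -0.001, 0.176, 4.0]
```

>>> carry_out:
  targets:
    - [[-2.1, 0.4, 0, 0, 0, 0.176, 4], [-2.0, 0.8, 0, 0, 0, 0.176, 4], [-1.8, 1.1, 0, 0, 0, 0.176, 4], [-1.6, 1.4, 0, 0, 0, 0.176, 4], [-1.3, 1.7, 0, 0, 0, 0.176, 4]]

```text
t: 25.22
tool_pos: [0.4978, -0.0958, 0.1396]
tool_rot: [0.009, 0.972, 0.235, 0.017]
wrist_force: [-0.2, 0.3, 0.7]
gripper_width: 0.472
```

>>> carry_out:
  targets:
    - [[-1.0, 1.9, 0, 0, 0, 0.176, 4], [0, 0, 0, 0, 0, 0, 4]]

```text
t: 25.48
tool_pos: [0.4982, -0.1203, 0.1442]
tool_rot: [0.01, 0.989, 0.145, 0.02]
wrist_force: [0.6, 1.1, 0.3]
gripper_width: 0.467
```

```bash
python3 - <<'E'
from h import *
st()
plan(m2w([0.001,-.0635,.066]),toolR(.371),1,4.0)
E
```

```text
t 25.48 mount pos mm [  5.2 -72.8 144.2] world [ 0.4982 -0.1203  0.1442] toolx yaw(m) 0.341 appr [ 0.042 -0.011 -0.999] F [0.58 1.06 0.29] T [ 0.041  0.052 -0.029] w 0.467 q [-0.35  0.01  1.63  0.    1.46 -0.64]
total rot [ 0.025 -0.036 -0.031] shift [-0.004  0.009 -0.078]
[-0.37, -1.2, 7.79, 0.025, -0.036, -0.031, 4.0]
```

>>> carry_out:
  targets:
    - [[-0.1, -0.9, 0, 0.025, -0.036, -0.03, 4], [0, 0, 2.4, 0, 0, 0, 4], [0, 0, 2.3, 0, 0, 0, 4], [0, 0, 1.8, 0, 0, 0, 4], [0, 0, 0, 0, 0, 0, 4]]

```text
t: 26.1
tool_pos: [0.4966, -0.1103, 0.0841]
tool_rot: [0.002, 0.986, 0.168, 0.004]
wrist_force: [-0.7, -0.1, 1.1]
gripper_width: 0.466
```

```bash
python3 - <<'E'
from h import *
st()
plan(m2w([0.001,-.0635,.066]),toolR(.371),1,4.0)
E
```

```text
t 26.1 mount pos mm [  3.1 -62.9  84.1] world [ 0.4966 -0.1103  0.0841] toolx yaw(m) 0.386 appr [ 0.008 -0.002 -1.   ] F [-0.68 -0.1   1.06] T [0.055 0.003 0.005] w 0.466 q [-0.33  0.07  1.69  0.    1.38 -0.67]
total rot [ 0.005 -0.007  0.015] shift [-0.002 -0.001 -0.018]
[-0.23, -0.03, 1.8, 0.005, -0.007, 0.015, 4.0]
```

>>> carry_out:
  targets:
    - [[-0.2, 0, 1.2, 0, 0, 0, 4], [0, 0, 0.6, 0, 0, 0, 4], [0, 0, 0, 0, 0, 0, 0], [0, 0, 0, 0, 0, 0, 0], [0, 0, 0, 0, 0, 0, 0]]

```text
t: 26.72
tool_pos: [0.4969, -0.111, 0.0674]
tool_rot: [0.003, 0.986, 0.169, 0.006]
wrist_force: [0.7, -0.1, -1.9]
gripper_width: 0.175
```

```bash
python3 -c "
from h import *
st();tq(2)"
```

```text
t 26.73 mount pos mm [  3.4 -63.5  67.4] world [ 0.4969 -0.111   0.0674] toolx yaw(m) 0.387 appr [ 0.013 -0.002 -1.   ] F [ 0.73 -0.08 -1.87] T [ 0.002  0.049 -0.03 ] w 0.175 q [-0.33  0.08  1.71  0.    1.34 -0.67]
F [ 0.77  0.93 -1.73] T [ 0.063 -0.104  0.045] sdTz 0.01
```

>>> carry_out:
  targets:
    - [[0, 0, 0.02, 0, 0, 0.125, 0]]

```text
t: 26.95
tool_pos: [0.4972, -0.1109, 0.0673]
tool_rot: [0.002, 0.994, 0.105, 0.007]
wrist_force: [2.7, 1.0, -1.8]
gripper_width: 0.171
```

```bash
python3 -c "
from h import *
st()"
```

```text
t 26.95 mount pos mm [  3.7 -63.4  67.3] world [ 0.4972 -0.1109  0.0673] toolx yaw(m) 0.259 appr [ 0.014 -0.002 -1.   ] F [ 2.74  1.03 -1.78] T [ 0.178 -0.196  0.205] w 0.171 q [-0.33  0.08  1.71  0.    1.33 -0.54]
```

>>> carry_out:
  targets:
    - [[0, 0, 0.02, 0, 0, 0.125, 0]]

```text
t: 27.08
tool_pos: [0.4976, -0.1108, 0.0673]
tool_rot: [0.002, 0.999, 0.041, 0.008]
wrist_force: [2.2, 0.0, -2.1]
gripper_width: 0.178
```

```bash
python3 -c "
from h import *
st()"
```

```text
t 27.07 mount pos mm [  4.1 -63.3  67.3] world [ 0.4976 -0.1108  0.0673] toolx yaw(m) 0.131 appr [ 0.015 -0.002 -1.   ] F [ 2.18  0.05 -2.11] T [ 0.096 -0.177  0.24 ] w 0.178 q [-0.33  0.08  1.71  0.    1.33 -0.42]
```

Both handles are at 2.52 rad. The mean torque is about 0.21 Nm, in line with 25 N. Releasing and taking a final check view.

>>> carry_out:
  targets:
    - [[0, 0, 0, 0, 0, 0, 4], [0, 0, -1.0, 0, 0, 0, 4], [0, 0, -4.5, 0, 0, 0, 4]]

```text
t: 27.45
tool_pos: [0.4935, -0.1103, 0.1201]
tool_rot: [0.001, 0.999, 0.043, 0.003]
wrist_force: [1.1, 0.1, 0.3]
gripper_width: 0.466
```

```bash
python3 - <<'E'
from h import *
st()
plan(m2w([-.07,0,.17]),toolR(np.pi/2,0.6),9,4.0)
E
```

```text
t 27.45 mount pos mm [  0.  -63.  120.1] world [ 0.4935 -0.1103  0.1201] toolx yaw(m) 0.135 appr [ 0.005 -0.001 -1.   ] F [1.08 0.06 0.29] T [-0.041 -0.054  0.006] w 0.466 q [-0.33  0.03  1.65  0.    1.45 -0.42]
total rot [-0.487  0.427 -1.39 ] shift [-0.067  0.066  0.05 ]
[-0.67, -0.8, -0.56, -0.054, 0.047, -0.154, 4.0]
[-0.52, -0.86, -0.63, -0.054, 0.047, -0.154, 4.0]
[-0.35, -0.89, -0.7, -0.054, 0.047, -0.154, 4.0]
[-0.18, -0.89, -0.76, -0.054, 0.047, -0.154, 4.0]
[-0.01, -0.86, -0.81, -0.054, 0.047, -0.154, 4.0]
[0.16, -0.8, -0.85, -0.054, 0.047, -0.154, 4.0]
[0.32, -0.72, -0.88, -0.054, 0.047, -0.154, 4.0]
[0.47, -0.61, -0.9, -0.054, 0.047, -0.154, 4.0]
[0.59, -0.48, -0.91, -0.054, 0.047, -0.154, 4.0]
```

>>> carry_out:
  targets:
    - [[-0.7, -0.8, -0.6, -0.055, 0.047, -0.155, 4], [-0.5, -0.9, -0.6, -0.055, 0.047, -0.155, 4], [-0.4, -0.9, -0.7, -0.055, 0.047, -0.155, 4], [-0.2, -0.9, -0.8, -0.055, 0.047, -0.155, 4], [0, -0.9, -0.8, -0.055, 0.047, -0.155, 4]]

```text
t: 28.08
tool_pos: [0.4582, -0.0748, 0.1591]
tool_rot: [0.14, 0.884, 0.428, 0.13]
wrist_force: [-0.8, -1.0, -0.3]
gripper_width: 0.466
```

>>> carry_out:
  targets:
    - [[0.2, -0.8, -0.8, -0.055, 0.047, -0.155, 4], [0.3, -0.7, -0.9, -0.055, 0.047, -0.155, 4], [0.5, -0.6, -0.9, -0.055, 0.047, -0.155, 4], [0.6, -0.5, -0.9, -0.055, 0.047, -0.155, 4], [0, 0, 0, 0, 0, 0, 4]]

```text
t: 28.7
tool_pos: [0.4249, -0.0446, 0.1857]
tool_rot: [0.234, 0.663, 0.679, 0.209]
wrist_force: [-0.4, -0.1, -0.1]
gripper_width: 0.469
```

```bash
python3 - <<'E'
from h import *
st();fs=[grab('wrist') for _ in range(4)];f=fs[-1];f['color']=np.mean([x['color'] for x in fs],0).astype(np.uint8)
np.savez('m.npz',**f)
im=f['color'];cv2.imwrite('pics/m.png',cv2.resize(im[90:270,100:400],(800,480),interpolation=2)[:,:,::-1])
E
```

```text
t 28.7 mount pos mm [-71.7  -0.7 185.7] world [ 0.4249 -0.0446  0.1857] toolx yaw(m) 1.629 appr [ 0.596  0.002 -0.803] F [-0.45 -0.14 -0.09] T [0.012 0.256 0.016] w 0.469 q [-0.4  -0.67  2.16  0.24  1.06 -2.05]
```

View pics/m.png

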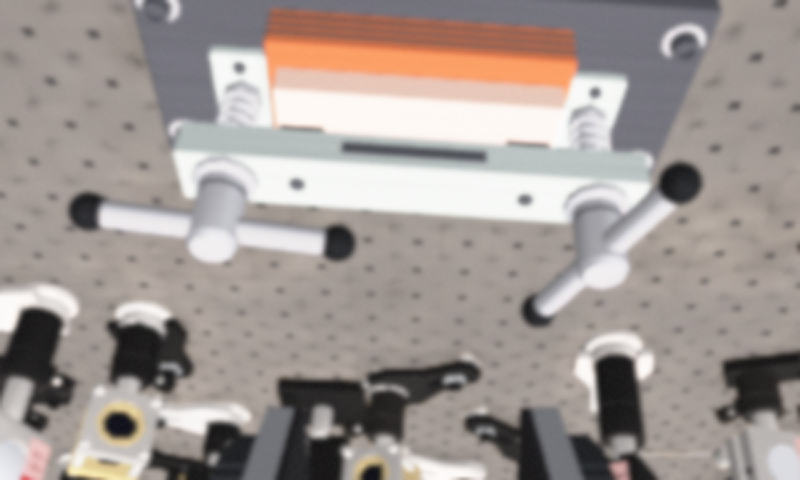

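```bash
python3 - <<'E'
from lev import *
m=dict(np.load('m.npz'));k=dict(np.load('k.npz'))
level(m,((203,104.5),(313,112.3)),.030,[((203,165.4),(308,172.8)),((172,147),(342,157.5))],[1,-1,1])
print('k slab/seat vs m');
# slab top front edge parallel to seat edge?
g=cv2.cvtColor(m['color'],cv2.COLOR_RGB2GRAY).astype(np.float32)
print(g[98:140,215].astype(int).tolist());print(g[98:145,300].astype(int).tolist())
def ang(f,a,b,s,o,z):
    p,q=[w2m(ray(f,x/s+o[0],y/s+o[1],z))*1e3 for x,y in(a,b)];d=p-q;return ((p+q)/2).round(1),np.hypot(d[0],d[1]).round(1),(np.arctan2(d[1],d[0])%np.pi).round(3)
for n,f,s,o,b in(('k',k,2.424,(90,100),[(122,200),(345,200),(641,166),(549,272)]),('m',m,2.667,(100,90),[(87,212),(338,243),(681,182),(538,310)])):
    z=.0822 if n=='k' else .0817
    print(n,'R',ang(f,b[0],b[1],s,o,z),'L',ang(f,b[2],b[3],s,o,z))
print('start R .812, L 2.095; expected now R',(.812-2.521)%np.pi,'L',(2.095-2.52)%np.pi)
E
```

```text
ref [[203.0, 104.67], [313.0, 112.23]] mad 0.05 yaw -0.041496326794896454
bar [[203.0, 166.02], [308.0, 173.19]] mad 0.04 z mm [np.float64(80.73), np.float64(81.17)] roll deg 0.282
bar [[172.0, 146.24], [342.0, 157.99]] mad 0.1 z mm [np.float64(60.74), np.float64(61.44)] roll deg 0.262
k slab/seat vs m
[117, 112, 116, 117, 113, 120, 130, 142, 160, 175, 180, 181, 179, 178, 180, 181, 181, 186, 198, 204, 207, 207, 208, 206, 209, 223, 238, 247, 249, 250, 250, 250, 250, 250, 251, 250, 250, 249, 240, 195, 153, 167]
[120, 122, 126, 123, 115, 118, 119, 116, 118, 118, 115, 121, 132, 144, 163, 175, 180, 181, 181, 181, 182, 181, 179, 186, 198, 206, 208, 207, 207, 207, 209, 223, 239, 247, 249, 249, 249, 250, 249, 249, 249, 249, 249, 248, 239, 194, 154]
k R (array([  2.9, -65. ,  82.2]), np.float64(82.9), np.float64(1.712)) L (array([ 2.7, 65. , 82.2]), np.float64(81.3), np.float64(3.0))
m R (array([  2.6, -64.6,  81.7]), np.float64(82.3), np.float64(1.475)) L (array([ 2.1, 65. , 81.7]), np.float64(82.0), np.float64(2.783))
start R .812, L 2.095; expected now R 1.4325926535897933 L 2.7165926535897933
```

```bash
python3 - <<'E'
from lev import *
m=dict(np.load('m.npz'));k=dict(np.load('k.npz'));d=dict(np.load('d.npz'))
print('k');level(k,((210,110),(322,118.3)),.030,[((243,173.5),(318,178.5)),((205,171),(318,178.5)),((178,155),(345,165.8)),((205,157),(235,159))],[1,-1,-1,1,1])
print('m');level(m,((203,104.7),(313,112.2)),.030,[((240,168.5),(308,173.2)),((203,166),(308,173.2)),((172,146.2),(342,158)),((200,148),(228,150))],[1,-1,-1,1,1])
print('d, plate front ref z12');level(d,((160,143),(330,126.5)),.012,[((203,212.1),(285,204.8)),((175,196),(328,183.5))],[1,-1,1])
for f,u in((d,(165,250,325)),):
    g=cv2.cvtColor(f['color'],cv2.COLOR_RGB2GRAY)
    for x in u: print(x,g[118:150,x].tolist())
E
```

```text
k
ref [[210.0, 109.78], [322.0, 117.92]] mad 0.05 yaw -0.0421963267948966
bar [[243.0, 173.46], [318.0, 178.88]] mad 0.05 z mm [np.float64(77.93), np.float64(78.08)] roll deg 0.137
bar [[205.0, 170.84], [318.0, 178.83]] mad 0.07 z mm [np.float64(77.98), np.float64(78.04)] roll deg 0.036
bar [[178.0, 152.92], [345.0, 165.07]] mad 0.11 z mm [np.float64(61.59), np.float64(61.93)] roll deg 0.134
bar [[205.0, 154.98], [235.0, 157.08]] mad 0.04 z mm [np.float64(61.75), np.float64(61.72)] roll deg -0.072
m
ref [[203.0, 104.67], [313.0, 112.23]] mad 0.05 yaw -0.041496326794896454
bar [[240.0, 168.53], [308.0, 173.22]] mad 0.04 z mm [np.float64(80.87), np.float64(81.2)] roll deg 0.326
bar [[203.0, 166.02], [308.0, 173.19]] mad 0.04 z mm [np.float64(80.73), np.float64(81.17)] roll deg 0.282
bar [[172.0, 146.31], [342.0, 157.51]] mad 0.29 z mm [np.float64(60.83), np.float64(60.87)] roll deg 0.018
bar [[200.0, 148.28], [228.0, 150.16]] mad 0.03 z mm [np.float64(60.98), np.float64(61.03)] roll deg 0.107
d, plate front ref z12
ref [[160.0, 142.66], [330.0, 125.11]] mad 0.06 yaw -0.04449632679489657
bar [[203.0, 212.11], [285.0, 204.77]] mad 0.04 z mm [np.float64(88.97), np.float64(88.92)] roll deg -0.039
bar [[175.0, 197.61], [328.0, 183.28]] mad 0.11 z mm [np.float64(64.92), np.float64(64.62)] roll deg -0.112
165 [135, 133, 134, 136, 137, 136, 134, 135, 138, 134, 136, 136, 136, 137, 139, 138, 138, 132, 127, 109, 87, 72, 68, 74, 86, 101, 105, 108, 112, 131, 167, 196]
250 [146, 146, 146, 144, 143, 142, 144, 143, 144, 140, 130, 100, 79, 71, 74, 86, 98, 106, 108, 107, 108, 109, 110, 108, 108, 105, 104, 101, 103, 103, 104, 114]
325 [144, 148, 137, 109, 80, 71, 74, 83, 96, 107, 108, 107, 110, 111, 120, 142, 171, 183, 194, 201, 198, 189, 171, 144, 119, 110, 113, 109, 108, 110, 108, 110]
```

Validation: the start frame reads -0.04 to -0.11° (level), and the slab edge is parallel to the seat within 0.2 px. Now the roll reads 0.02 to 0.3° with the left end high. That agrees with the left torque (0.176 Nm) being below the right (0.24 Nm). I'll give the left handle about 0.15 rad more.

```bash
python3 - <<'E'
from h import *
plan(m2w([.0015,.0635,.118]),toolR(1.425),7,4.0)
E
```

```text
total rot [ 0.637 -0.027  0.212] shift [ 0.075  0.06  -0.067]
[0.88, 0.32, 1.39, 0.091, -0.004, 0.03, 4.0]
[0.9, 0.42, 1.35, 0.091, -0.004, 0.03, 4.0]
[0.92, 0.51, 1.31, 0.091, -0.004, 0.03, 4.0]
[0.94, 0.6, 1.25, 0.091, -0.004, 0.03, 4.0]
[0.96, 0.68, 1.19, 0.091, -0.004, 0.03, 4.0]
[0.99, 0.76, 1.12, 0.091, -0.004, 0.03, 4.0]
[1.02, 0.83, 1.04, 0.091, -0.004, 0.03, 4.0]
```

>>> carry_out:
  targets:
    - [[0.9, 0.3, 1.3, 0.09, 0, 0.03, 4], [0.9, 0.4, 1.3, 0.09, 0, 0.03, 4], [0.9, 0.5, 1.2, 0.09, 0, 0.03, 4], [0.9, 0.6, 1.2, 0.09, 0, 0.03, 4], [1.0, 0.7, 1.1, 0.09, 0, 0.03, 4]]

```text
t: 29.52
tool_pos: [0.4814, 0.0008, 0.1397]
tool_rot: [0.059, 0.751, 0.655, 0.063]
wrist_force: [0.3, -0.9, 0.3]
gripper_width: 0.465
```

>>> carry_out:
  targets:
    - [[1.0, 0.7, 1.0, 0.09, 0, 0.03, 4], [1.0, 0.8, 1.0, 0.09, 0, 0.03, 4], [0, 0, 0, 0, 0, 0, 4]]

```text
t: 29.9
tool_pos: [0.5056, 0.0206, 0.1182]
tool_rot: [-0.014, 0.773, 0.635, 0.001]
wrist_force: [-0.5, -0.0, -0.3]
gripper_width: 0.468
```

```bash
python3 - <<'E'
from h import *
st()
plan(m2w([0.002,.0645,.067]),toolR(1.425),1,4.0)
E
```

```text
t 29.9 mount pos mm [  5.8  68.4 118.2] world [0.5056 0.0206 0.1182] toolx yaw(m) 1.423 appr [-0.018  0.022 -1.   ] F [-0.55 -0.03 -0.31] T [-0.014 -0.05   0.002] w 0.468 q [-0.09  0.05  1.64  0.02  1.47 -1.46]
total rot [-0.021 -0.019 -0.001] shift [-0.004 -0.004 -0.051]
[-0.53, -0.21, 5.12, -0.021, -0.019, -0.001, 4.0]
```

>>> carry_out:
  targets:
    - [[-0.4, -0.3, 0, -0.02, -0.02, 0, 4], [0, 0, 1.8, 0, 0, 0, 4], [0, 0, 1.8, 0, 0, 0, 4], [0, 0, 1.3, 0, 0, 0, 4], [0, 0, 0, 0, 0, 0, 4]]

```text
t: 30.52
tool_pos: [0.4997, 0.0164, 0.0702]
tool_rot: [0.005, 0.772, 0.635, 0.0]
wrist_force: [-0.3, -0.1, -0.4]
gripper_width: 0.466
```

```bash
python3 - <<'E'
from h import *
st()
plan(m2w([0.002,.0645,.067]),toolR(1.425),1,4.0)
E
```

```text
t 30.52 mount pos mm [ 0.1 63.9 70.2] world [0.4997 0.0164 0.0702] toolx yaw(m) 1.424 appr [ 0.007 -0.007 -1.   ] F [-0.31 -0.13 -0.45] T [-0.006 -0.019 -0.022] w 0.466 q [-0.08  0.06  1.72 -0.01  1.35 -1.45]
total rot [ 0.008  0.006 -0.001] shift [ 0.002  0.001 -0.003]
[0.09, 0.18, 0.32, 0.008, 0.006, -0.001, 4.0]
```

>>> carry_out:
  targets:
    - [[0.1, 0.2, 0.3, 0, 0, 0, 4], [0, 0, 0, 0, 0, 0, 0], [0, 0, 0, 0, 0, 0, 0], [0, 0, 0, 0, 0, 0, 0], [0, 0, 0, 0, 0, 0, 0]]

```text
t: 31.15
tool_pos: [0.5027, 0.0161, 0.0694]
tool_rot: [0.007, 0.773, 0.635, 0.001]
wrist_force: [-0.6, -1.5, -0.2]
gripper_width: 0.174
```

```bash
python3 -c "
from h import *
st()"
```

```text
t 31.15 mount pos mm [ 3.1 63.7 69.4] world [0.5027 0.0161 0.0694] toolx yaw(m) 1.423 appr [ 0.011 -0.009 -1.   ] F [-0.58 -1.53 -0.19] T [-0.073  0.057 -0.015] w 0.174 q [-0.08  0.07  1.72 -0.01  1.34 -1.45]
```

>>> carry_out:
  targets:
    - [[0, 0, 0.01, 0, 0, 0.08, 0]]

```text
t: 31.28
tool_pos: [0.5027, 0.0161, 0.0693]
tool_rot: [0.007, 0.798, 0.603, 0.001]
wrist_force: [-1.0, -1.0, 0.4]
gripper_width: 0.174
```

```bash
python3 -c "
from h import *
st()"
```

```text
t 31.27 mount pos mm [ 3.1 63.8 69.3] world [0.5027 0.0161 0.0693] toolx yaw(m) 1.342 appr [ 0.011 -0.009 -1.   ] F [-0.99 -1.05  0.45] T [-0.077  0.158  0.171] w 0.174 q [-0.08  0.07  1.72 -0.01  1.34 -1.37]
```

>>> carry_out:
  targets:
    - [[0, 0, 0.01, 0, 0, 0.08, 0]]

```text
t: 31.4
tool_pos: [0.5027, 0.0162, 0.0693]
tool_rot: [0.007, 0.822, 0.569, 0.002]
wrist_force: [-0.1, -1.1, 0.6]
gripper_width: 0.175
```

```bash
python3 -c "
from h import *
st()"
```

```text
t 31.4 mount pos mm [ 3.2 63.9 69.3] world [0.5027 0.0162 0.0693] toolx yaw(m) 1.259 appr [ 0.011 -0.009 -1.   ] F [-0.06 -1.12  0.63] T [-0.06  0.16  0.16] w 0.175 q [-0.08  0.07  1.72 -0.01  1.34 -1.28]
```

>>> carry_out:
  targets:
    - [[0, 0, 0, 0, 0, 0, 4], [0, 0, -1.0, 0, 0, 0, 4], [0, 0, -4.5, 0, 0, 0, 4]]

```text
t: 31.78
tool_pos: [0.4999, 0.0175, 0.1219]
tool_rot: [0.004, 0.821, 0.571, -0.001]
wrist_force: [0.3, -0.5, -0.5]
gripper_width: 0.466
```

```bash
python3 - <<'E'
from h import *
st()
plan(m2w([-.07,0,.18]),toolR(np.pi/2,0.6),6,4.0)
E
```

```text
t 31.77 mount pos mm [  0.3  65.  121.9] world [0.4999 0.0175 0.1219] toolx yaw(m) 1.262 appr [ 0.003 -0.007 -1.   ] F [ 0.29 -0.51 -0.46] T [-0.022 -0.057 -0.032] w 0.466 q [-0.07  0.02  1.66 -0.01  1.46 -1.29]
total rot [-0.591  0.099 -0.297] shift [-0.073 -0.062  0.058]
[-1.39, -0.78, -0.96, -0.099, 0.016, -0.05, 4.0]
[-1.34, -0.75, -1.06, -0.099, 0.016, -0.05, 4.0]
[-1.28, -0.71, -1.16, -0.099, 0.016, -0.05, 4.0]
[-1.23, -0.65, -1.24, -0.099, 0.016, -0.05, 4.0]
[-1.18, -0.58, -1.32, -0.099, 0.016, -0.05, 4.0]
[-1.13, -0.51, -1.4, -0.099, 0.016, -0.05, 4.0]
```

>>> carry_out:
  targets:
    - [[-1.4, -0.8, -1.0, -0.1, 0.015, -0.05, 4], [-1.3, -0.75, -1.05, -0.1, 0.015, -0.05, 4], [-1.3, -0.7, -1.15, -0.1, 0.015, -0.05, 4], [-1.2, -0.65, -1.2, -0.1, 0.015, -0.05, 4], [-1.2, -0.6, -1.3, -0.1, 0.015, -0.05, 4]]

```text
t: 32.4
tool_pos: [0.4443, -0.0339, 0.1825]
tool_rot: [0.198, 0.708, 0.653, 0.181]
wrist_force: [-0.2, 0.3, -0.4]
gripper_width: 0.469
```

>>> carry_out:
  targets:
    - [[-1.1, -0.5, -1.2, -0.1, 0.015, -0.04, 4], [0, 0, 0, 0, 0, 0, 4], [0, 0, 0, 0, 0, 0, 4]]

```text
t: 32.78
tool_pos: [0.4322, -0.0446, 0.1944]
tool_rot: [0.236, 0.682, 0.658, 0.217]
wrist_force: [-0.3, 0.2, -0.3]
gripper_width: 0.466
```

```bash
python3 - <<'E'
from h import *
st();fs=[grab('wrist') for _ in range(5)];f=fs[-1];f['color']=np.mean([x['color'] for x in fs],0).astype(np.uint8)
np.savez('n.npz',**f)
im=f['color'];cv2.imwrite('pics/n.png',cv2.resize(im[90:270,100:400],(800,480),interpolation=2)[:,:,::-1])
E
```

```text
t 32.77 mount pos mm [-64.3  -0.3 194.4] world [ 0.4322 -0.0446  0.1944] toolx yaw(m) 1.579 appr [ 0.607 -0.007 -0.795] F [-0.26  0.22 -0.3 ] T [0.033 0.245 0.012] w 0.466 q [-0.38 -0.66  2.14  0.22  1.05 -1.96]
```

View pics/n.png

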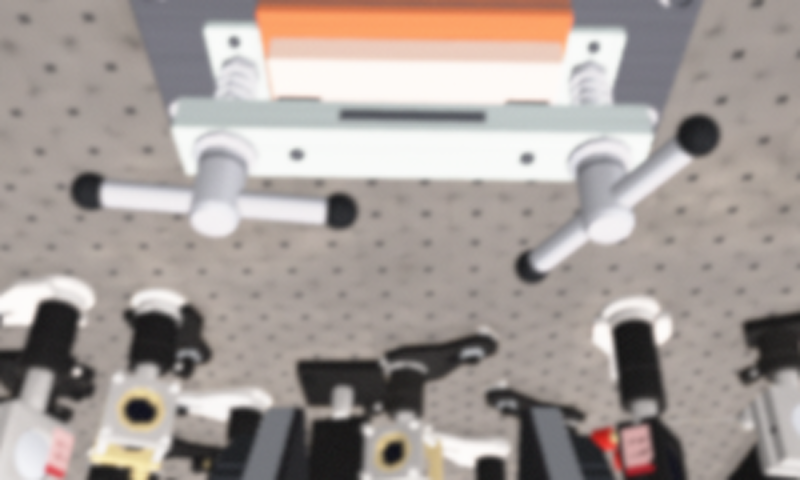

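View n: seat edge along crop row ~12, slab front at row ~58, bar top from row 126 to 180. All run parallel, and the slab is untouched. Fitting the numbers.

```bash
python3 - <<'E'
from lev import *
m=dict(np.load('n.npz'))
g=cv2.cvtColor(m['color'],cv2.COLOR_RGB2GRAY)
for u in(205,305):print(u,g[86:165,u].tolist())
level(m,((203,93.7),(310,95.2)),.030,[((205,155.3),(310,157.5)),((240,156),(310,157.5)),((172,137.3),(340,139.5)),((200,138),(228,138.2)),((292,138.5),(315,139))],[1,-1,-1,1,1,1])
level(m,((205,111.8),(308,112.9)),.042,[((205,155.3),(310,157.5))],[1,-1])
def ang(f,a,b,z=.0817):
    p,q=[w2m(ray(f,x/2.667+100,y/2.667+90,z))*1e3 for x,y in(a,b)];d=p-q;return (np.arctan2(d[1],d[0])%np.pi).round(3)
R_,L_=ang(m,(89,191),(341,211)),ang(m,(699,135),(531,266))
print('R',R_,.812-R_+np.pi,'L',L_,2.095-L_+np.pi)
E
```

```text
205 [119, 115, 117, 119, 116, 122, 133, 146, 164, 178, 182, 183, 182, 181, 182, 183, 184, 189, 200, 207, 210, 211, 211, 212, 213, 223, 238, 248, 251, 251, 251, 251, 251, 251, 251, 251, 251, 250, 248, 231, 188, 168, 183, 192, 192, 192, 193, 193, 191, 190, 193, 208, 230, 244, 249, 250, 250, 249, 249, 249, 249, 249, 249, 250, 250, 250, 250, 250, 247, 233, 199, 170, 161, 159, 156, 153, 149, 160, 185]
305 [118, 122, 119, 118, 120, 119, 119, 129, 141, 158, 173, 182, 184, 184, 184, 184, 185, 184, 186, 194, 205, 210, 212, 213, 212, 213, 218, 231, 244, 249, 250, 251, 251, 251, 251, 251, 251, 251, 251, 250, 246, 224, 197, 191, 196, 199, 199, 198, 198, 197, 197, 199, 207, 223, 240, 247, 249, 250, 251, 250, 250, 250, 250, 250, 250, 250, 250, 249, 250, 249, 242, 218, 184, 165, 160, 159, 158, 155, 154]
ref [[203.0, 93.36], [310.0, 94.74]] mad 0.03 yaw -0.041696326794896654
bar [[205.0, 155.83], [310.0, 157.47]] mad 0.03 z mm [np.float64(81.22), np.float64(81.44)] roll deg 0.147
bar [[240.0, 156.35], [310.0, 157.49]] mad 0.04 z mm [np.float64(81.27), np.float64(81.47)] roll deg 0.194
bar [[172.0, 136.75], [340.0, 139.14]] mad 0.35 z mm [np.float64(59.82), np.float64(59.98)] roll deg 0.062
bar [[200.0, 137.45], [228.0, 137.88]] mad 0.02 z mm [np.float64(60.22), np.float64(60.27)] roll deg 0.133
bar [[292.0, 138.87], [315.0, 139.17]] mad 0.02 z mm [np.float64(60.44), np.float64(60.43)] roll deg -0.023
ref [[205.0, 111.51], [308.0, 113.04]] mad 0.02 yaw -0.0441963267948966
bar [[205.0, 155.83], [310.0, 157.47]] mad 0.03 z mm [np.float64(81.3), np.float64(81.35)] roll deg 0.032
R 1.469 2.484592653589793 L 2.621 2.6155926535897933
```

```bash
python3 - <<'E'
from h import *
plan(m2w([.0005,.0635,.120]),toolR(1.26),7,4.0)
E
```

```text
total rot [ 0.646 -0.09   0.314] shift [ 0.068  0.06  -0.073]
[0.91, 0.12, 1.39, 0.092, -0.013, 0.045, 4.0]
[0.93, 0.21, 1.36, 0.092, -0.013, 0.045, 4.0]
[0.96, 0.29, 1.32, 0.092, -0.013, 0.045, 4.0]
[0.99, 0.36, 1.28, 0.092, -0.013, 0.045, 4.0]
[1.03, 0.44, 1.23, 0.092, -0.013, 0.045, 4.0]
[1.06, 0.5, 1.17, 0.092, -0.013, 0.045, 4.0]
[1.1, 0.56, 1.11, 0.092, -0.013, 0.045, 4.0]
```

>>> carry_out:
  targets:
    - [[0.9, 0.1, 1.3, 0.09, -0.01, 0.045, 4], [0.9, 0.2, 1.3, 0.09, -0.01, 0.045, 4], [1.0, 0.3, 1.2, 0.09, -0.01, 0.045, 4], [1.0, 0.35, 1.2, 0.09, -0.01, 0.045, 4], [1.0, 0.4, 1.2, 0.09, -0.01, 0.045, 4]]

```text
t: 33.65
tool_pos: [0.4814, 0.002, 0.1424]
tool_rot: [0.063, 0.793, 0.603, 0.066]
wrist_force: [-0.7, -0.7, 0.6]
gripper_width: 0.47
```

>>> carry_out:
  targets:
    - [[1.0, 0.45, 1.1, 0.09, -0.01, 0.045, 4], [1.1, 0.5, 1.0, 0.09, -0.01, 0.045, 4], [0, 0, 0, 0, 0, 0, 4]]

```text
t: 34.02
tool_pos: [0.5024, 0.0218, 0.1194]
tool_rot: [-0.01, 0.822, 0.57, 0.002]
wrist_force: [0.8, 0.8, 0.2]
gripper_width: 0.464
```

```bash
python3 - <<'E'
from h import *
st()
plan(m2w([0.001,.0642,.069]),toolR(1.26),1,4.0)
E
```

```text
t 34.02 mount pos mm [  2.6  69.4 119.4] world [0.5024 0.0218 0.1194] toolx yaw(m) 1.261 appr [-0.008  0.018 -1.   ] F [0.79 0.83 0.23] T [ 0.039  0.032 -0.04 ] w 0.464 q [-0.08  0.04  1.65  0.02  1.46 -1.3 ]
total rot [-0.013 -0.015  0.001] shift [-0.002 -0.005 -0.05 ]
[-0.62, 0.08, 5.03, -0.013, -0.015, 0.001, 4.0]
```

>>> carry_out:
  targets:
    - [[-0.5, 0.2, 0, -0.013, -0.015, 0, 4], [0, 0, 1.8, 0, 0, 0, 4], [0, 0, 1.8, 0, 0, 0, 4], [0, 0, 1.4, 0, 0, 0, 4], [0, 0, 0, 0, 0, 0, 4]]

```text
t: 34.65
tool_pos: [0.5015, 0.0153, 0.0702]
tool_rot: [0.004, 0.821, 0.571, 0.001]
wrist_force: [-0.0, -0.6, -0.4]
gripper_width: 0.472
```

>>> carry_out:
  targets:
    - [[0, 0, 0, 0, 0, 0, 0], [0, 0, 0, 0, 0, 0, 0], [0, 0, 0, 0, 0, 0, 0], [0, 0, 0, 0, 0, 0, 0]]

```text
t: 35.15
tool_pos: [0.5021, 0.0163, 0.0715]
tool_rot: [0.005, 0.821, 0.571, 0.003]
wrist_force: [0.4, 1.5, -1.8]
gripper_width: 0.175
```

```bash
python3 -c "
from h import *
st()"
```

```text
t 35.15 mount pos mm [ 2.6 63.9 71.5] world [0.5021 0.0163 0.0715] toolx yaw(m) 1.264 appr [ 0.01  -0.003 -1.   ] F [ 0.36  1.54 -1.83] T [ 0.2   -0.029  0.007] w 0.175 q [-0.08  0.06  1.72 -0.    1.35 -1.29]
```

>>> carry_out:
  targets:
    - [[0, 0, 0.01, 0, 0, 0.07, 0]]

```text
t: 35.28
tool_pos: [0.5021, 0.0164, 0.0714]
tool_rot: [0.004, 0.841, 0.542, 0.003]
wrist_force: [0.5, 2.7, -1.7]
gripper_width: 0.169
```

```bash
python3 -c "
from h import *
st()"
```

```text
t 35.27 mount pos mm [ 2.6 64.  71.4] world [0.5021 0.0164 0.0714] toolx yaw(m) 1.193 appr [ 0.01  -0.003 -1.   ] F [ 0.55  2.71 -1.68] T [ 0.294 -0.028  0.137] w 0.169 q [-0.08  0.06  1.72 -0.    1.35 -1.22]
```

>>> carry_out:
  targets:
    - [[0, 0, 0, 0, 0, 0, 4], [0, 0, -1.0, 0, 0, 0, 4], [0, 0, -4.5, 0, 0, 0, 4], [-1.3, -0.9, -1.0, -0.1, 0.015, -0.06, 4], [-1.3, -0.85, -1.05, -0.1, 0.015, -0.06, 4]]

```text
t: 35.9
tool_pos: [0.4769, -0.0028, 0.1519]
tool_rot: [0.085, 0.799, 0.591, 0.071]
wrist_force: [-0.7, 0.1, 0.3]
gripper_width: 0.468
```

>>> carry_out:
  targets:
    - [[-1.25, -0.8, -1.15, -0.1, 0.015, -0.06, 4], [-1.2, -0.7, -1.2, -0.1, 0.015, -0.06, 4], [-1.2, -0.6, -1.2, -0.1, 0.015, -0.06, 4], [-1.1, -0.5, -1.2, -0.1, 0.015, -0.05, 4], [0, 0, 0, 0, 0, 0, 4]]

```text
t: 36.52
tool_pos: [0.4254, -0.0436, 0.1969]
tool_rot: [0.244, 0.684, 0.656, 0.206]
wrist_force: [0.1, -0.1, -0.8]
gripper_width: 0.468
```

```bash
python3 - <<'E'
from lev import *
st();fs=[grab('wrist') for _ in range(6)];f=fs[-1];f['color']=np.mean([x['color'] for x in fs],0).astype(np.uint8)
np.savez('o.npz',**f);n=np.load('n.npz')
# predicted lines from frame n geometry reprojected into this frame
P=[m2w(p) for p in [(-.036,-.045,.03),(-.036,.045,.03),(.012,-.048,.0587),(.012,.045,.0587),(-.012,-.045,.0587),(-.012,.045,.0587)]]
u=proj(f,P);v=proj(dict(n),P);print('n pred',v.round(1).tolist());print('o pred',u.round(1).tolist())
g=cv2.cvtColor(f['color'],cv2.COLOR_RGB2GRAY)
for c in(205,305):print(c,g[80:170,c].tolist())
E
```

```text
t 36.52 mount pos mm [-71.2   0.4 196.9] world [ 0.4254 -0.0436  0.1969] toolx yaw(m) 1.565 appr [ 0.604 -0.034 -0.796] F [ 0.14 -0.05 -0.8 ] T [0.011 0.332 0.013] w 0.468 q [-0.35 -0.68  2.14  0.17  1.05 -1.91]
n pred [[203.8, 92.7], [306.7, 94.5], [203.7, 153.6], [301.5, 155.3], [203.8, 136.0], [305.2, 137.8]]
o pred [[207.9, 95.4], [308.4, 97.8], [207.4, 154.7], [303.1, 157.3], [207.4, 137.6], [306.5, 140.2]]
205 [117, 118, 119, 119, 119, 121, 118, 113, 114, 115, 113, 116, 116, 116, 122, 132, 146, 165, 177, 181, 181, 181, 181, 182, 182, 184, 185, 191, 195, 198, 198, 201, 204, 211, 224, 235, 239, 239, 240, 241, 240, 240, 241, 241, 241, 241, 241, 240, 233, 217, 200, 194, 190, 190, 192, 191, 190, 190, 194, 213, 234, 245, 249, 250, 250, 249, 249, 248, 249, 249, 250, 249, 250, 249, 249, 247, 237, 202, 158, 132, 131, 143, 149, 151, 165, 192, 216, 230, 235, 238]
305 [121, 120, 121, 120, 121, 120, 123, 126, 124, 118, 119, 119, 118, 119, 119, 118, 125, 135, 151, 168, 179, 182, 183, 182, 183, 184, 184, 185, 192, 202, 209, 210, 211, 211, 212, 217, 231, 243, 249, 250, 250, 250, 250, 251, 251, 250, 251, 250, 248, 237, 197, 171, 182, 194, 197, 199, 198, 197, 196, 196, 200, 213, 233, 244, 248, 249, 250, 250, 249, 249, 249, 249, 249, 249, 249, 249, 249, 248, 241, 217, 181, 163, 160, 161, 160, 159, 159, 160, 160, 161]
```

```bash
python3 - <<'E'
from lev import *
for n,a in(('n.npz',(93.4,94.7,155.8,157.5,137.5,139.1,111.5,113)),('o.npz',(96.5,98.5,156.8,159.3,139.4,142,113.8,115.8))):
    f=dict(np.load(n));print(n)
    level(f,((208,a[0]),(310,a[1])),.030,[((210,a[2]),(308,a[3])),((208,a[4]),(230,a[4]+.5)),((292,a[5]-.4),(310,a[5]))],[1,-1,1,1])
    level(f,((212,a[6]),(308,a[7])),.042,[],[1])
E
```

```text
n.npz
ref [[208.0, 93.42], [310.0, 94.74]] mad 0.03 yaw -0.04189632679489663
bar [[210.0, 155.91], [308.0, 157.42]] mad 0.04 z mm [np.float64(81.24), np.float64(81.42)] roll deg 0.125
bar [[208.0, 137.6], [230.0, 137.89]] mad 0.02 z mm [np.float64(60.26), np.float64(60.26)] roll deg -0.025
bar [[292.0, 138.87], [310.0, 139.1]] mad 0.02 z mm [np.float64(60.43), np.float64(60.42)] roll deg -0.04
ref [[212.0, 111.6], [308.0, 113.06]] mad 0.03 yaw -0.04449632679489657
o.npz
ref [[208.0, 96.29], [310.0, 98.11]] mad 0.04 yaw -0.041396326794896465
bar [[210.0, 157.12], [308.0, 159.47]] mad 0.03 z mm [np.float64(81.39), np.float64(81.52)] roll deg 0.091
bar [[208.0, 139.23], [230.0, 139.75]] mad 0.03 z mm [np.float64(60.41), np.float64(60.47)] roll deg 0.161
bar [[292.0, 141.13], [310.0, 141.48]] mad 0.01 z mm [np.float64(60.54), np.float64(60.5)] roll deg -0.137
ref [[212.0, 114.02], [308.0, 116.03]] mad 0.03 yaw -0.04359632679489667
```

The bar is level within about 0.1°, the slab is square to the seat within 0.003 rad, and the gripper is clear of everything. Handing in.

```bash
python3 -c "
from h import *
st();print(manip.finish_job())"
```

```text
t 36.83 mount pos mm [-69.3   1.9 196. ] world [ 0.4273 -0.0421  0.196 ] toolx yaw(m) 1.569 appr [ 0.601 -0.03  -0.798] F [ 0.53 -0.79 -0.4 ] T [ 0.032  0.295 -0.04 ] w 0.469 q [-0.34 -0.68  2.14  0.17  1.05 -1.91]
the job is handed in; nothing more can be done
None
```

The slab is back against both stop pins and clamped. I estimate about 25 N under each pad, but that is worked out, not measured. I handed the job in at 36.8 s with the robot touching nothing.

**What I did**
- I pushed the slab home with shut fingers at its middle. It stopped dead at about 9 N along the push, at two finger heights.
- I gripped each T-handle hub and turned them clockwise alternately, less than a quarter turn at a time. The last step was a small left-hand trim to even the two sides. By tool angle the right handle turned about 2.5 rad in all and the left about 2.75 rad.

**Last checks**
- **Slab:** its front edge is parallel to the seat within about 0.003 rad.
- **Bar level:** the last image reads a roll of about 0.1° (left end slightly high), about the error of the method; the start frame, where the bar was level, read -0.04 to -0.11°.
- **Pad force:** the touch point came from the rise in torque, at about 1.9 rad. The angle turned past it suggests 26 to 28 N.

**What disagreed**
- **Torque readings are noisy (about 0.03 Nm):** the last right-hand readings were 0.21 to 0.24 Nm and the left-hand ones 0.14 to 0.17 Nm. That could mean the left pad holds a few newtons less, or only that the two nuts differ in friction.
- **Handle angles:** before the last trim the camera read the handles 0.04 to 0.07 rad less turned than the tool, so the grip may have slipped slightly.
- **Side objects:** I didn't check the lens case, lens box, driver and brush stand at the end. The arm kept clear of them throughout.

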